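# Clear down the assay bench

### The arm

A 6-joint arm with a two-finger parallel gripper is mounted at the origin on a cart in front of the work surface, level with it; the furniture and walls round the work are solid. World frame = base frame: x ahead of the robot, y to its left, z up, the work surface at z = 0. Lengths are in mm, angles in rad, forces in N, time in s.
With the tool pointing down it reaches from about 275 to 825 mm from the base axis. Payload 5.2 kg.
Tool frame: the origin (TCP) lies midway between the tips of the shut fingers; the grasp point (between the pads) lies 19 mm behind it (manip.tcp_to_grasp is the distance from the TCP to the grasp point, in mm); z points along the fingers, y is the line along which they close (so a half turn about z gives the same grasp; the last joint's range is limited). The gripper opens to 93 mm and grips with 3 to 60 N. Pads are 15 mm wide; open, the fingers measure 128 mm over their backs; the gripper's body (75 mm by 188 mm) begins 65 mm behind the grasp point.
Start: joints at [-1.52, 0.259, 1.535, -0, 1.348, -0.203], TCP at [138.117, -532.38, 181.153] pointing down, gripper open.
Joint ranges: [-3.14, 3.14], [-0.91, 2.08], [0.19, 2.58], [-1.22, 4.36], [0.22, 2.71], [-3.12, 3.12]. Speed limits (rad/s): [2.57, 2.57, 3.14, 3.14, 3.14, 3.14].

### API

Orientations are given as [roll, pitch, yaw] about the fixed x, y, z axes, in that order (R = Rz(yaw) Ry(pitch) Rx(roll)).
In Python, from rig import status, vision, manip gives the robot as it stands.
- The arm moves only by the tool play_rows, never from a script. Its argument "steps" is a list of rows, each an object of numbers: "claw": the gripper's target within -1 to 1 (fully open at 1, half-way at 0, shut at -1); "x", "y", "z": the shift along the tool's x, y, z in units of 0.04 m (1.0 is 0.04 m); "yaw": the turn about the tool's z in units of 0.12 rad (1.0 is 0.12 rad). In form: [{"claw": .., "x": .., "y": .., "z": .., "yaw": ..}, ...]. A call has 1 to 12 rows; each row shifts and turns the commanded pose from where the row before left it, along the tool's axes as they then stand; what a row does not reach is not made up. A row lasts 1/8 s, in which the tool goes at most 62.5 mm and 10.7 degrees, less where a joint would pass 70% of its speed; a pose out of reach is approached as far as the arm can. A call with a number of a shift or a turn outside -1 to 1 is refused whole. A call with a gripper value outside its range is refused whole. The fingers move at their own pace and stop on an object; the grip force is fixed at half the most. Time passes only in rows, so rows that do not move let the fingers close. It gives the time, the measured TCP pose, the force, the opening and the grip force at its end, in the units of the state.
- status.state(): the state, without advancing time (a new reading comes with each control period).
- vision.capture(name): name is "scene" or "side" or "wrist"; returns the picture (400x640x3 uint8, blue, green, red); there is no depth.
- vision.camera_info(name): a dict with "mtx" (3x3 intrinsics, pixels), "k1" (the pictures are not rectified: a ray, as slopes to the right and down, at radius r is drawn at 1 + k1 r^2 times it, then the intrinsics apply), "extrinsics" (4x4, takes a point from camera to world coordinates). Camera axes: x right, y down, z forward; pixel columns grow to the right and rows downward; lengths in mm; the calibration is good to about 2 mm. A picture is of the moment at which its call begins: read the wrist's pose just before it. camera_info takes no time and is no camera call; for the wrist camera it gives the pose at the moment of the call.
- manip.sign_off(): hands the job in; it is judged then, once.
The state is a dict: "clock": time; "qpos": joint angles; "joint_vel": joint speeds; "joint_efforts": joint torques, N m; "ee_pos": TCP position; "orientation": TCP orientation; "ft_force": force on the tool from outside, world axes, zero at the start; "torque": the same for the moment, N m; "gripper_width": finger opening in mm; "grasp_force": force on a finger pad.
Only numpy, scipy, OpenCV 4.12 (cv2) and the standard library are available. Lean on these libraries where they do the work, as an engineer would, in place of code of your own. Each camera call takes 0.05 s, during which the arm holds its last target. There are 200 camera calls.

### The job

Clear the bench after the assay run: press the dock's red ejector lever right down so that the spent cartridge rises, take the cartridge out and drop it into the yellow waste bin, and put all the white foam pieces and any old cartridge lying on the desk into the bin too. Stand the fallen bottles up again in their white tray, so that all four bottles stand upright in it, and leave the notebook, timer and petri dish alone.

Things in the scene. Friction and masses are not known exactly. Their poses are not given: they have to be found in the camera images.
- cartridge_center (a point): spent assay cartridge seated in the pocket of the dock: slate-blue block with a pale top, 90 (own x) x 50 (own y) x 34 mm (own z), 0.06 to 0.11 kg. The point is its centre. As found its top is level with the dock's top, so it cannot be gripped; after ejection it stands 24 mm out and can be gripped across its 50 mm width. It goes into the bin
- old_cartridge_center (a point): a spent cartridge of the same kind (90 x 50 x 34 mm along own x, y, z) that an earlier run left on the desk; not always there. The point is its centre. Litter: goes into the bin
- foam_step_center (a point): white foam packing piece, a step: 80 x 44 x 40 mm along own x, y, z (a 19 mm high foot with a 34 mm long, 40 mm high block at its -x end); 20 g; not always there. The point is the centre of its outline, half-way up. Litter: goes into the bin; grip it across y
- foam_cradle_center (a point): white foam packing piece, a cradle: 76 x 40 x 38 mm along own x, y, z (17 mm high floor, an 18 mm long, 38 mm high post at each end); 20 g; not always there. The point is the centre of its outline, half-way up. Litter: goes into the bin; grip it across y
- foam_waist_center (a point): white foam packing piece with a waist: 74 x 48 x 34 mm along own x, y, z, narrowed to 34 mm in y over the middle 40 mm; 20 g; not always there. The point is its centre. Litter: goes into the bin; grip it across y at the waist
- dock: light grey cartridge dock fixed to the desk, 150 x 100 x 52 mm (own x, y, z), origin under its centre on the desk; its own -x side, with the red lever, faces the robot
- dock_pocket (a point): centre of the mouth of the dock's pocket, level with the dock's flat top 52 mm above the desk; the pocket is 94 (dock x) x 54 mm (dock y), its bottom is the lift plate
- eject_lever (a joint): ejector lever of the dock: 0 as found (up), 0.5 rad pressed right down to its stop. It raises the lift plate, and the cartridge on it, by up to 24 mm. Friction holds it where it is left, it does not spring back; it takes about 3 to 5 N at the pad
- lever_pad (a point): centre of the upper face of the lever's red thumb pad, 30 x 30 mm, about 50 mm above the desk at the front of the dock; it goes down by about 29 mm when pressed fully
- bin: yellow waste bin fixed to the desk, open at the top, 220 (own x) x 170 (own y) x 110 mm high, walls and floor 4 mm, with a lip of 8 mm round the rim (overall 240 x 186, top 111 mm above the desk); origin under its centre on the desk
- bin_mouth (a point): centre of the bin's mouth, 110 mm above the desk; axes as the bin's
- tray: white spill tray fixed to the desk, in which the bottles stand in one row along its own x: 400 (own x) x 170 (own y) mm, floor 4 mm thick, rim 14 mm high and 4 mm thick; origin under its centre on the desk. The four places of the row lie at x = -156, -52, 52 and 156 mm, about 32 mm to the +y side of the middle; the two fallen bottles lie across the tray at the middle places, more or less with the cap towards its -y side
- tall_bottle_center (a point): blue-capped reagent bottle that stands upright in the tray as found, a closed round bottle 56 mm in diameter and 103 mm tall over the cap (straight body up to 92 mm). The point lies on its axis, half-way up (51.5 mm from its base); its z axis runs from base to cap, so z points up when it stands and lies level when it has fallen. 
- blue_cap_bottle_center (a point): blue-capped reagent bottle of the same kind, the one that has fallen over in the tray, a closed round bottle 56 mm in diameter and 103 mm tall over the cap (straight body up to 92 mm). The point lies on its axis, half-way up (51.5 mm from its base); its z axis runs from base to cap, so z points up when it stands and lies level when it has fallen. 0.11 to 0.18 kg
- small_bottle_center (a point): black-capped reagent bottle that stands upright in the tray as found, a closed round bottle 46 mm in diameter and 85 mm tall over the cap (straight body up to 76 mm). The point lies on its axis, half-way up (42.5 mm from its base); its z axis runs from base to cap, so z points up when it stands and lies level when it has fallen. 
- black_cap_bottle_center (a point): black-capped reagent bottle of the same kind, the one that has fallen over in the tray, a closed round bottle 46 mm in diameter and 85 mm tall over the cap (straight body up to 76 mm). The point lies on its axis, half-way up (42.5 mm from its base); its z axis runs from base to cap, so z points up when it stands and lies level when it has fallen. 0.07 to 0.12 kg
- notebook_center (a point): dark blue lab notebook, 105 x 152 x 14 mm, lying on the desk; leave it alone. The point is its centre
- timer_center (a point): white bench timer, 37 x 64 x 60 mm, standing on the desk; leave it alone. The point is its centre
- petri_center (a point): amber petri dish, 90 mm across and 15 mm high, on the desk; leave it alone. The point is its centre

How it is judged (in metres and radians):
On the way, in this order (a step that is already met when the one before it is completed fails the run):
1. the lever is pressed right down and the cartridge stands raised in its pocket (value of joint eject_lever above 0.44 rad and z of cartridge_center in the frame of dock_pocket between 0.001 and 0.02 m and horizontal distance between cartridge_center and dock_pocket below 0.012 m), for 0.2 s.
2. the spent cartridge is in the bin (x of cartridge_center in the frame of bin between -0.106 and 0.106 m and y of cartridge_center in the frame of bin between -0.081 and 0.081 m and z of cartridge_center in the frame of bin between 0 and 0.105 m), for 0.2 s.
At the end, for the whole second after the job is handed in: The cartridge from the dock, every foam piece and any old cartridge lie in the bin (centres inside its walls and below its rim); all four bottles stand in the tray within 0.1 rad of upright, at rest (all of step 2 and x of foam_step_center in the frame of bin between -0.106 and 0.106 m and y of foam_step_center in the frame of bin between -0.081 and 0.081 m and z of foam_step_center in the frame of bin between 0 and 0.105 m and x of foam_cradle_center in the frame of bin between -0.106 and 0.106 m and y of foam_cradle_center in the frame of bin between -0.081 and 0.081 m and z of foam_cradle_center in the frame of bin between 0 and 0.105 m and x of foam_waist_center in the frame of bin between -0.106 and 0.106 m and y of foam_waist_center in the frame of bin between -0.081 and 0.081 m and z of foam_waist_center in the frame of bin between 0 and 0.105 m and x of old_cartridge_center in the frame of bin between -0.106 and 0.106 m and y of old_cartridge_center in the frame of bin between -0.081 and 0.081 m and z of old_cartridge_center in the frame of bin between 0 and 0.105 m and angle between each of tall_bottle_center, blue_cap_bottle_center, small_bottle_center, black_cap_bottle_center's own z axis and vertical below 0.1 rad and x of tall_bottle_center in the frame of tray between -0.195 and 0.195 m and y of tall_bottle_center in the frame of tray between -0.08 and 0.08 m and height (world z) of tall_bottle_center between 0.0455 and 0.0655 m and linear speed of each of tall_bottle, blue_cap_bottle, small_bottle, black_cap_bottle below 0.03 m/s and x of blue_cap_bottle_center in the frame of tray between -0.195 and 0.195 m and y of blue_cap_bottle_center in the frame of tray between -0.08 and 0.08 m and height (world z) of blue_cap_bottle_center between 0.0455 and 0.0655 m and x of small_bottle_center in the frame of tray between -0.195 and 0.195 m and y of small_bottle_center in the frame of tray between -0.08 and 0.08 m and height (world z) of small_bottle_center between 0.0365 and 0.0565 m and x of black_cap_bottle_center in the frame of tray between -0.195 and 0.195 m and y of black_cap_bottle_center in the frame of tray between -0.08 and 0.08 m and height (world z) of black_cap_bottle_center between 0.0365 and 0.0565 m); the robot touches nothing.
It fails at once if the notebook is moved by more than 3 cm (distance of notebook_center from where it was at the start of the episode above 0.03 m).
It fails at once if the timer is moved by more than 3 cm (distance of timer_center from where it was at the start of the episode above 0.03 m).
It fails at once if the petri dish is moved by more than 3 cm (distance of petri_center from where it was at the start of the episode above 0.03 m).
Of foam_step, foam_cradle, foam_waist, old_cartridge only 3 to 4 are there at a start; the rules pass over those that are not, and their reading is None.
At some moment in a run one of foam_step, foam_cradle, foam_waist, old_cartridge may be knocked a few centimetres aside while the robot is not near it.
Once in a run the grip may slacken for a moment while it holds something.
It also fails if it takes over 192 s, if anything falls off the work surface, if the arm or the gripper's body presses on something with over 40 N, if the wrist force passes 120 N, or if a joint passes its speed limit or range.

## Working session

There is one attempt and no reset: what is moved stays moved. The work goes in short steps, Python scripts to look and compute and a tool call to move; the robot and the scene stay as the last step left them, time stands still between calls to the robot, and variables do not carry over. Pictures are saved under pics/ and viewed, at most 14 in all, crops included, and the job is handed in when it is done.

Besides the shell and the picture viewer there is one more tool, called after "Request:" as name(argument=value, ...) on one line, values as JSON. play_rows: Moves the arm, as the interface text tells. Its arguments: {"type":"object","properties":{"steps":{"type":"array"}},"required":["steps"]}

```bash
mkdir -p pics; ls; python3 - <<'E'
from rig import status, vision, manip
import cv2
print(status.state())
for n in ("scene","side"):
    cv2.imwrite(f"pics/{n}0.png",vision.capture(n)); i=vision.camera_info(n); print(n,i)
print(vision.camera_info("wrist"), manip.tcp_to_grasp)
E
```

```text
pics
{'clock': 0.0, 'qpos': array([-1.51979315e+00,  2.59330080e-01,  1.53605906e+00, -4.20757950e-07,
        1.34800759e+00, -2.02797845e-01]), 'joint_vel': array([-2.35215565e-03, -9.51042148e-05, -9.33111444e-04, -1.78732758e-03,
        1.96504872e-03,  1.10883502e-03]), 'joint_efforts': array([ 2.58409818e-04, -4.37302279e+01, -2.84002537e+01,  7.15529546e-02,
        4.16648935e-02, -1.60782297e-04]), 'ee_pos': array([ 138.0889034 , -531.75627685,  180.3343704 ]), 'orientation': array([-3.13982546e+00, -3.62958962e-04,  2.53800792e-01]), 'ft_force': array([ 0.46146777,  0.26750425, -1.05835896]), 'torque': array([ 0.00627477,  0.03046069, -0.00053981]), 'grasp_force': 0.0, 'gripper_width': 92.79102124412626}
scene {'mtx': array([[398.08885735,   0.        , 313.65697105],
       [  0.        , 398.08885735, 202.54482733],
       [  0.        ,   0.        ,   1.        ]]), 'k1': -0.00483729559272815, 'extrinsics': array([[-5.24408623e-01, -4.65707075e-01,  7.12820115e-01,
        -5.02203702e+02],
       [-8.51280753e-01,  2.69264513e-01, -4.50352863e-01,
         7.44523547e
[... 581 characters left out ...]
2, -7.49438272e-01, -6.61696283e-01,
         8.51541391e+02],
       [ 0.00000000e+00,  0.00000000e+00,  0.00000000e+00,
         1.00000000e+00]])}
{'mtx': array([[347.35389565,   0.        , 317.00261125],
       [  0.        , 347.35389565, 202.63189951],
       [  0.        ,   0.        ,   1.        ]]), 'k1': -0.0603520559539786, 'extrinsics': array([[ 2.49030603e-01, -9.40472802e-01, -2.31289142e-01,
         2.00520596e+02],
       [-9.68493261e-01, -2.42351118e-01, -5.73300829e-02,
        -5.15378772e+02],
       [-2.13579840e-03,  2.38278920e-01, -9.71194416e-01,
         3.83726077e+02],
       [ 0.00000000e+00,  0.00000000e+00,  0.00000000e+00,
         1.00000000e+00]])} 18.8
```

View pics/scene0.png

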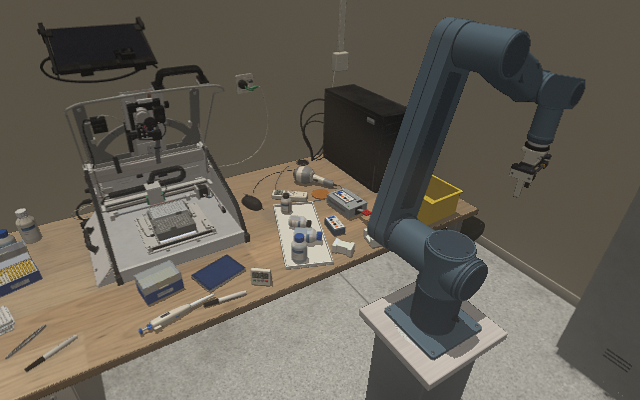

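View pics/side0.png

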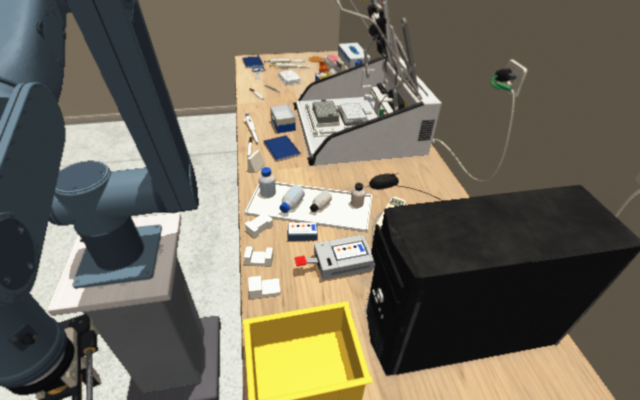

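Side view: foam waist near (258,223), cradle (258,256), step (264,287). The old cartridge is at (303,230), dock at (342,257), lever pad at (301,261), bin at (305,355) and tray at (310,205). I'll enlarge that region.

```bash
cat > h.py <<'E'
import numpy as np, cv2
from rig import status, vision, manip
def unproj(info,uv,z):
    K=info["mtx"];k=info["k1"];E=info["extrinsics"]
    d=(np.asarray(uv,float)-K[:2,2])/[K[0,0],K[1,1]]
    p=d.copy()
    for _ in range(10): p=d/(1+k*(p@p))
    v=E[:3,:3]@np.r_[p,1]; return E[:3,3]+v*(z-E[2,3])/v[2]
def proj(info,P):
    K=info["mtx"];E=info["extrinsics"]
    c=E[:3,:3].T@(np.asarray(P,float)-E[:3,3]); p=c[:2]/c[2]
    return K[:2,:2]@(p*(1+info["k1"]*(p@p)))+K[:2,2]
def crop(img,x0,y0,w,h,s,f,g=20):
    c=cv2.resize(img[y0:y0+h,x0:x0+w],None,fx=s,fy=s,interpolation=cv2.INTER_CUBIC)
    for x in range(-(-x0//g)*g,x0+w,g):
        cv2.putText(c,str(x),((x-x0)*s,10),0,.4,(0,0,255),1); cv2.line(c,((x-x0)*s,12),((x-x0)*s,c.shape[0]),(0,0,255),1) if 0 else cv2.line(c,((x-x0)*s,12),((x-x0)*s,18),(0,0,255),1)
    for y in range(-(-y0//g)*g,y0+h,g):
        cv2.putText(c,str(y),(0,(y-y0)*s+4),0,.4,(0,0,255),1); cv2.line(c,(26,(y-y0)*s),(32,(y-y0)*s),(0,0,255),1)
    cv2.imwrite(f,c)
E
python3 - <<'E'
from h import *
crop(cv2.imread("pics/side0.png"),240,160,140,145,4,"pics/c1.png")
i=vision.camera_info("side")
for n,uv,z in [("bin",(244,322),111),("",(353,305),111),("",(368,383),111),("tray",(263,182),14),("",(372,193),14),("",(369,229),14),("",(247,210),14),("waist",(258,223),17),("cradle",(258,256),19),("step",(264,287),20),("old",(303,230),17),("dock",(342,257),40),("pad",(301,261),50)]:
    print(n,unproj(i,uv,z).round())
E
```

```text
bin [ 356. -344.  111.]
 [ 601. -343.  111.]
 [ 588. -517.  111.]
tray [428. 258.  14.]
 [796. 138.  14.]
 [738. -28.  14.]
 [368. 120.  14.]
waist [400.  51.  17.]
cradle [392. -84.  19.]
step [ 402. -194.   20.]
old [534.  -1.  17.]
dock [ 624. -145.   40.]
pad [ 508. -148.   50.]
```

View pics/c1.png

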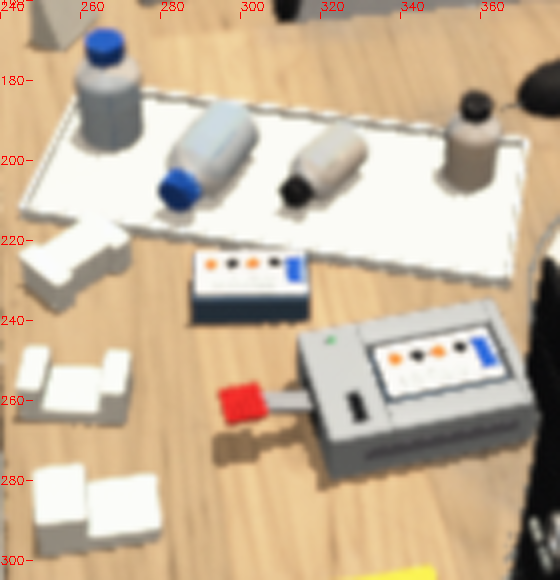

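Request:
play_rows(steps=[{"claw": 1,"yaw": 0.7,"z": -0.5},{"claw": 1,"yaw": 0.7,"z": -0.5},{"claw": 1,"yaw": 0.7,"z": -0.5}])

```text
invalid input
```

Request:
play_rows(steps=[{"claw": 1,"x": 0.63,"y": -1},{"claw": 1,"x": 0.63,"y": -1},{"claw": 1,"x": 0.63,"y": -1},{"claw": 1,"x": 0.63,"y": -1},{"claw": 1,"x": 0.63,"y": -1},{"claw": 1,"x": 0.63,"y": -1},{"claw": 1,"x": 0.63,"y": -1},{"claw": 1,"x": 0.63,"y": -1},{"claw": 1,"x": 0.63,"y": -1},{"claw": 1,"x": 0.63,"y": -1},{"claw": 1,"x": 0.63,"y": -1},{"claw": 1,"x": 0.63,"y": -0.8}])

```text
invalid input
```

```bash
cat >> h.py <<'E'
import pickle
def snap(name,f):
    i=vision.camera_info(name); im=vision.capture(name); cv2.imwrite(f,im); pickle.dump(i,open(f+".pkl","wb")); return im,i
def info(f): return pickle.load(open(f+".pkl","rb"))
E
python3 - <<'E'
from h import *
s=status.state(); print(s["clock"],s["ee_pos"],s["orientation"],s["ft_force"])
im,i=snap("wrist","pics/w1.png"); print(i["extrinsics"])
E
```

```text
0.1 [ 138.09060087 -531.83459005  180.41144084] [-3.14000676e+00 -3.28089171e-04  2.53793295e-01] [ 0.01895633  0.69013744 -0.41682627]
[[ 2.49030603e-01 -9.40472802e-01 -2.31289142e-01  2.00520596e+02]
 [-9.68493261e-01 -2.42351118e-01 -5.73300829e-02 -5.15378772e+02]
 [-2.13579840e-03  2.38278920e-01 -9.71194416e-01  3.83726077e+02]
 [ 0.00000000e+00  0.00000000e+00  0.00000000e+00  1.00000000e+00]]
```

View pics/w1.png

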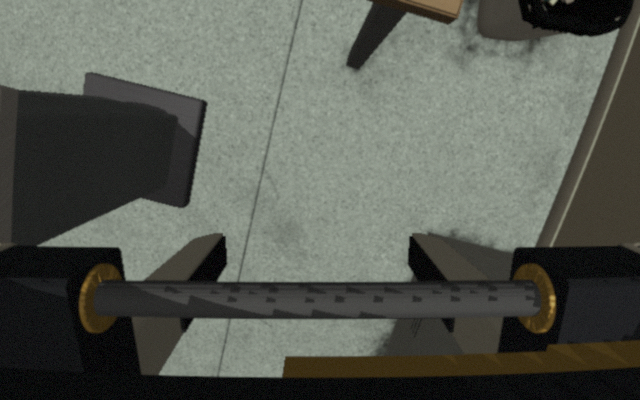

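The move was refused because every row needs all five keys. The picture shows only the floor and the gripper's own body, which hides rows below about 240.

Request:
play_rows(steps=[{"claw": 1,"x": 0,"y": 0,"z": -0.5,"yaw": 0.7},{"claw": 1,"x": 0,"y": 0,"z": -0.5,"yaw": 0.7},{"claw": 1,"x": 0,"y": 0,"z": -0.5,"yaw": 0.7}])

```text
clock: 0.52
ee_pos: [138.1, -532.1, 241.4]
orientation: [-3.141, 0.0, -0.001]
ft_force: [-0.4, 0.1, -0.4]
gripper_width: 93.0
grasp_force: 0.0
```

Request:
play_rows(steps=[{"claw": 1,"x": 0.5,"y": -1,"z": 0,"yaw": 0},{"claw": 1,"x": 0.5,"y": -1,"z": 0,"yaw": 0},{"claw": 1,"x": 0.5,"y": -1,"z": 0,"yaw": 0},{"claw": 1,"x": 0.5,"y": -1,"z": 0,"yaw": 0},{"claw": 1,"x": 0.5,"y": -1,"z": 0,"yaw": 0},{"claw": 1,"x": 0.5,"y": -1,"z": 0,"yaw": 0},{"claw": 1,"x": 0.5,"y": -1,"z": 0,"yaw": 0},{"claw": 1,"x": 0.5,"y": -1,"z": 0,"yaw": 0},{"claw": 1,"x": 0.5,"y": -1,"z": 0,"yaw": 0},{"claw": 1,"x": 0.5,"y": -1,"z": 0,"yaw": 0},{"claw": 1,"x": 0.5,"y": -1,"z": 0,"yaw": 0},{"claw": 1,"x": 0.5,"y": -1,"z": 0,"yaw": 0}])

```text
clock: 2.02
ee_pos: [377.6, -50.5, 241.1]
orientation: [3.141, -0.0, 0.002]
ft_force: [1.0, -0.3, 0.2]
gripper_width: 93.0
grasp_force: 0.0
```

```bash
python3 - <<'E'
from h import *
s=status.state(); print(s["clock"],s["ee_pos"],s["orientation"],s["ft_force"])
im,i=snap("wrist","pics/w2.png"); print(i["extrinsics"])
E
```

```text
2.025 [377.55500517 -50.49708586 241.148971  ] [ 3.14137586e+00 -2.26059667e-04  1.74985057e-03] [ 0.96334974 -0.32359675  0.16524948]
[[-3.74541749e-04 -9.71146873e-01 -2.38481889e-01  4.42032310e+02]
 [-9.99999929e-01  3.57054456e-04  1.16526267e-04 -4.99562122e+01]
 [-2.80130984e-05  2.38481915e-01 -9.71146938e-01  4.44440524e+02]
 [ 0.00000000e+00  0.00000000e+00  0.00000000e+00  1.00000000e+00]]
```

View pics/w2.png

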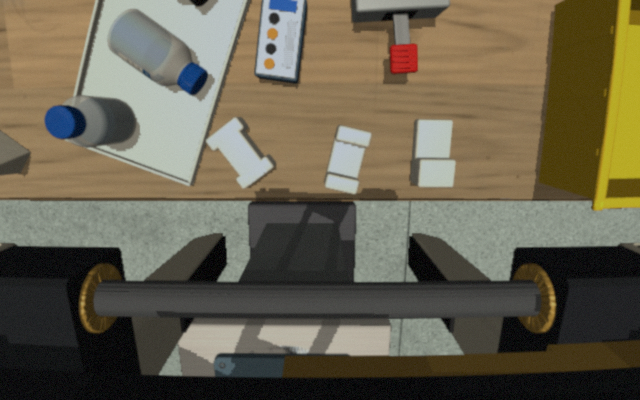

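Wrist view: waist at about (240,152), cradle (348,158), step (435,153), pad (403,58). Only part of the old cartridge shows, at (280,40), and the blue bottle's cap is at (192,77).

```bash
python3 - <<'E'
from h import *
i=info("pics/w2.png")
for n,uv,z in [("waist",(241,118),34),("",(209,142),34),("",(272,162),34),("",(243,187),34),
 ("cradle",(340,126),38),("",(371,132),38),("",(325,186),38),("",(357,192),38),
 ("step",(419,120),19),("",(452,120),19),("",(418,160),40),("",(454,160),40),("",(419,187),40),("",(456,187),40),
 ("pad",(391,45),50),("",(416,45),50),("",(391,73),50),("",(417,73),50),
 ("old",(259,74),34),("",(297,79),34),("dock",(357,10),52),("",(448,5),52),("rim",(605,207),111),("cap",(192,77),32),("shoulder",(180,68),32),("tall",(66,122),105)]:
    print(n,uv,unproj(i,uv,z).round(1))
i=vision.camera_info("side"); f=lambda X,Y:(240+X/4,160+Y/4)
print()
for n,uv,z in [("dock",f(300,335),52),("",f(488,300),52),("",f(335,440),52),("",f(532,400),52),
 ("cart",f(372,348),52),("",f(494,322),52),("",f(390,400),52),("",f(513,372),52),
 ("old",f(194,253),34),("",f(306,250),34),("",f(193,295),34),("",f(309,295),34),
 ("tower",(375,250),0),("tower",(385,368),0),("blue cap tip",f(178,192),32),("base",f(240,122),32),("blk cap",f(296,190),27),("base",f(352,145),27),
 ("tray",f(72,90),14),("",f(525,145),14),("",f(510,280),14),("",f(22,210),14)]:
    print(n,unproj(i,uv,z).round(1))
E
```

```text
waist (241, 118) [441.9  37.9  34. ]
 (209, 142) [414.7  77.   34. ]
 (272, 162) [390.8   3.4  34. ]
 (243, 187) [360.7  39.4  34. ]
cradle (340, 126) [432.7 -76.3  38. ]
 (371, 132) [ 426.  -112.1   38. ]
 (325, 186) [362.6 -59.4  38. ]
 (357, 192) [355.3 -97.8  38. ]
step (419, 120) [ 439.7 -172.5   19. ]
 (452, 120) [ 440.1 -212.8   19. ]
 (418, 160) [ 394.1 -168.2   40. ]
 (454, 160) [ 394.3 -211.    40. ]
 (419, 187) [ 361.9 -171.5   40. ]
 (456, 187) [ 361.9 -216.4   40. ]
pad (391, 45) [ 518.3 -128.9   50. ]
 (416, 45) [ 518.7 -155.8   50. ]
 (391, 73) [ 489.6 -130.1   50. ]
 (417, 73) [ 489.9 -158.4   50. ]
old (259, 74) [490.4  15.3  34. ]
 (297, 79) [484.7 -27.4  34. ]
dock (357, 10) [552.4 -91.7  52. ]
 (448, 5) [ 558.9 -187.3   52. ]
rim (605, 207) [ 355.4 -349.1  111. ]
cap (192, 77) [488.3  92.5  32. ]
shoulder (180, 68) [498.3 105.7  32. ]
tall (66, 122) [440.7 197.8 105. ]

dock [555.9 -94.1  52. ]
 [697.4 -83.1  52. ]
 [ 563.3 -189.8   52. ]
 [ 702.9 -178.9   52. ]
cart [ 604.1 -114.5   52. ]
 [ 696.1 -104.8   52. ]
 [ 606.7 -162.6   52. ]
 [ 696.8 -152.5   52. ]
old [492.4  18.   34. ]
 [578.    7.2  34. ]
 [486.6 -25.9  34. ]
 [572.1 -40.   34. ]
tower [ 737.4 -102.6   -0. ]
tower [ 658.7 -449.2    0. ]
blue cap tip [487.9  90.9  32. ]
base [549.1 169.7  32. ]
blk cap [582.9  83.4  27. ]
base [638.7 130.9  27. ]
tray [410.8 258.2  14. ]
 [788.9 122.   14. ]
 [732.6 -31.3  14. ]
 [362.5 109.2  14. ]
```

Request:
play_rows(steps=[{"claw": -1,"x": 0.63,"y": 0.48,"z": 0.8,"yaw": 0},{"claw": -1,"x": 0.63,"y": 0.48,"z": 0.8,"yaw": 0},{"claw": -1,"x": 0.63,"y": 0.48,"z": 0.8,"yaw": 0},{"claw": -1,"x": 0.63,"y": 0.48,"z": 0.8,"yaw": 0},{"claw": -1,"x": 0.63,"y": 0.48,"z": 0.8,"yaw": 0},{"claw": -1,"x": 0,"y": 0,"z": 0.2,"yaw": -0.6},{"claw": -1,"x": 0,"y": 0,"z": 0,"yaw": 0},{"claw": -1,"x": 0,"y": 0,"z": 0,"yaw": 0}])

```text
clock: 3.08
ee_pos: [503.4, -147.8, 73.6]
orientation: [3.141, -0.0, 0.073]
ft_force: [0.8, 0.1, 0.2]
gripper_width: 17.6
grasp_force: 0.0
```

```bash
python3 - <<'E'
from h import *
s=status.state(); print(s["ee_pos"],s["ft_force"])
im,i=snap("wrist","pics/w3.png"); a=im[0:400,0:640]
im2,i2=snap("side","pics/s3.png")
crop(im2,270,215,120,75,6,"pics/c3.png",10)
E
```

```text
[ 503.44285746 -147.76779744   73.63740186] [0.78518675 0.07341369 0.15856983]
```

View pics/c3.png

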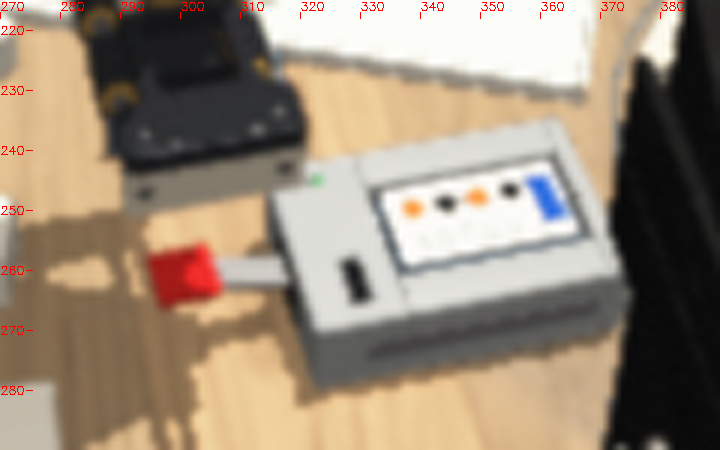

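Dock and pad are clear: the pad is at (299,261), directly under the gripper. Pressing down.

Request:
play_rows(steps=[{"claw": -1,"x": 0,"y": -0.05,"z": 0.4,"yaw": 0},{"claw": -1,"x": 0,"y": 0,"z": 0.15,"yaw": 0},{"claw": -1,"x": 0,"y": 0,"z": 0.15,"yaw": 0},{"claw": -1,"x": 0,"y": 0,"z": 0.15,"yaw": 0},{"claw": -1,"x": 0,"y": 0,"z": 0.15,"yaw": 0}])

```text
clock: 3.8
ee_pos: [503.4, -145.9, 33.0]
orientation: [3.141, -0.0, 0.074]
ft_force: [-0.3, 0.2, -0.3]
gripper_width: 0.5
grasp_force: 0.0
```

```bash
python3 - <<'E'
from h import *
s=status.state(); print(s["ee_pos"],s["ft_force"])
im2,i2=snap("side","pics/s4.png"); print(proj(i2,s["ee_pos"]))
a=cv2.resize(im2[215:290,270:390],None,fx=4,fy=4,interpolation=2)
im,i=snap("wrist","pics/w4.png")
cv2.imwrite("pics/c4.png",np.vstack([a, cv2.resize(im[100:400,80:560],(480,300))]))
print(proj(i,s["ee_pos"]))
E
```

```text
[ 503.44905173 -145.85644452   32.9943521 ] [-0.33664355  0.20755719 -0.31127776]
[299.346677   264.59439965]
[318.60827468 225.24606608]
```

View pics/c4.png

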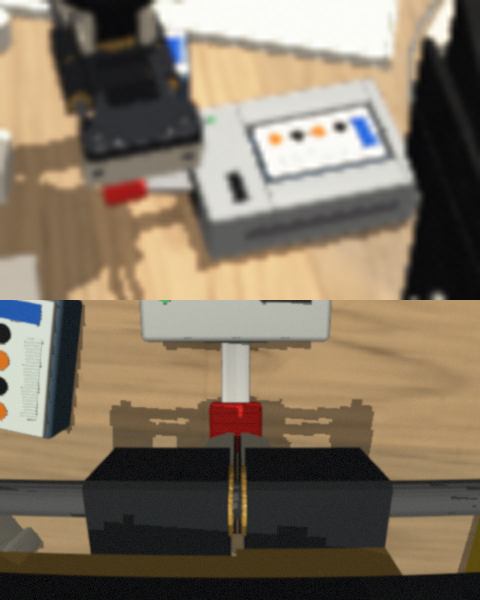

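Fingers are on the red pad and the lever arm is partly down. Going on.

Request:
play_rows(steps=[{"claw": -1,"x": 0,"y": 0,"z": 0.1,"yaw": 0},{"claw": -1,"x": 0,"y": 0,"z": 0.1,"yaw": 0},{"claw": -1,"x": 0,"y": 0,"z": 0.1,"yaw": 0},{"claw": -1,"x": 0,"y": 0,"z": 0,"yaw": 0}])

```text
clock: 4.4
ee_pos: [503.0, -145.6, 20.7]
orientation: [-3.141, 0.001, 0.074]
ft_force: [0.5, -0.1, 0.3]
gripper_width: 0.7
grasp_force: 0.0
```

Request:
play_rows(steps=[{"claw": -1,"x": 0,"y": 0,"z": 0.05,"yaw": 0},{"claw": -1,"x": 0,"y": 0,"z": 0.05,"yaw": 0}])

```text
clock: 4.65
ee_pos: [503.4, -145.8, 17.2]
orientation: [3.141, -0.0, 0.074]
ft_force: [0.9, -0.1, -0.1]
gripper_width: 0.2
grasp_force: 0.0
```

```bash
python3 - <<'E'
from h import *
s=status.state(); print(s["ee_pos"],s["ft_force"])
im2,i2=snap("side","pics/s5.png"); print(proj(i2,s["ee_pos"]))
a=cv2.resize(im2[205:290,270:390],None,fx=6,fy=6,interpolation=2)
cv2.imwrite("pics/c5.png",a)
E
```

```text
[ 503.38990593 -145.80183285   17.15897216] [ 0.89973708 -0.1303492  -0.06753924]
[299.44015926 268.17935527]
```

View pics/c5.png

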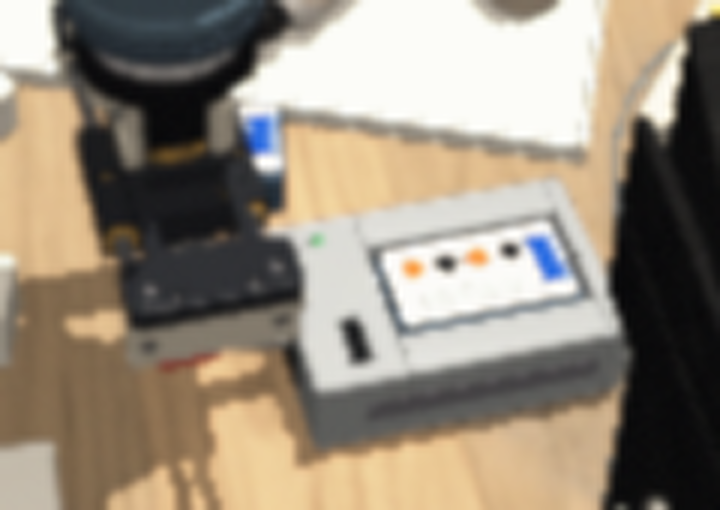

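No contact: the pad's lower edge is still at about row 266 in the side view, so the fingers are passing beside it on the robot side. I'll measure the pad by colour in several views.

```bash
python3 - <<'E'
from h import *
si=vision.camera_info("side")
for f in ["side0","w2","w3","w4","s5"]:
    im=cv2.imread(f"pics/{f}.png").astype(int); i=si if f[0]=="s" else info(f"pics/{f}.png")
    m=((im[...,2]>120)&(im[...,1]<70)&(im[...,0]<70)).astype(np.uint8)
    n,l,st,c=cv2.connectedComponentsWithStats(m)
    for k in range(1,n):
        if st[k,4]>20:
            x,y,w,h,a=st[k]; print(f,(x,y,w,h,a),c[k].round(1),unproj(i,(x,y),50).round(),unproj(i,(x+w,y+h),50).round(),unproj(i,c[k],50).round(), unproj(i,c[k],21).round())
E
```

```text
side0 (np.int32(296), np.int32(257), np.int32(10), np.int32(9), np.int32(72)) [300.3 260.8] [ 496. -132.   50.] [ 519. -167.   50.] [ 506. -147.   50.] [ 509. -123.   21.]
w2 (np.int32(390), np.int32(44), np.int32(28), np.int32(29), np.int32(724)) [403.6  58. ] [ 519. -128.   50.] [ 490. -160.   50.] [ 505. -143.   50.] [ 510. -150.   21.]
w3 (np.int32(290), np.int32(189), np.int32(45), np.int32(41), np.int32(1510)) [312.2 207.3] [ 520. -128.   50.] [ 494. -160.   50.] [ 509. -144.   50.] [ 501. -144.   21.]
w4 (np.int32(292), np.int32(203), np.int32(49), np.int32(30), np.int32(1222)) [314.5 217.2] [ 521. -130.   50.] [ 505. -158.   50.] [ 513. -143.   50.] [ 505. -143.   21.]
```

```bash
python3 - <<'E'
from h import *
im,i=snap("wrist","pics/w6.png")
a=cv2.imread("pics/w3.png")
cv2.imwrite("pics/c6.png",np.hstack([a[60:340,160:480],im[60:340,160:480]]))
E
```

```text
(no output)
```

View pics/c6.png

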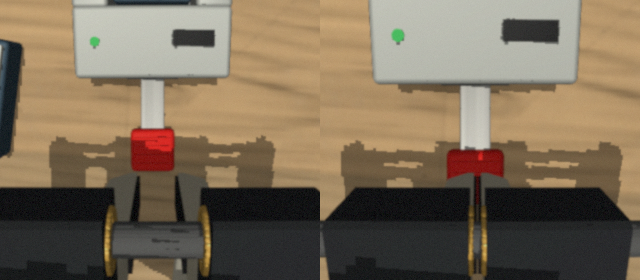

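```bash
python3 - <<'E'
from h import *
s=status.state(); i=info("pics/w6.png"); T=s["ee_pos"]; print(T, s["ft_force"], s["joint_efforts"])
for dx,dz in [(0,0),(0,20),(0,40),(8,0),(8,20),(8,40),(-8,0),(11,0),(11,33)]: print(dx,dz,proj(i,T+[dx,0,dz]).round(0))
for x in (490,519): print("pad50",proj(i,[x,-145,50]).round(),"pad21",proj(i,[x,-145,21]).round())
im=cv2.imread("pics/w6.png").astype(int)
m=((im[...,2]>90)&(im[...,1]<60)&(im[...,0]<60)); ys,xs=np.where(m); print(xs.min(),xs.max(),ys.min(),ys.max())
for r in range(205,246,4): print(r,im[r,300:345:6].tolist())
im2=cv2.imread("pics/s5.png").astype(int)
for r in range(258,272): print(r,im2[r,292:312:3].tolist())
E
```

```text
[ 503.17131543 -145.6464025    16.9642153 ] [-0.77290682  0.52817534 -0.08228502] [-1.59715104e-02 -4.45128071e+01 -2.22098207e+01  4.49951424e-02
 -1.09331303e-01  2.58328892e-04]
0 0 [318. 226.]
0 20 [318. 237.]
0 40 [318. 250.]
8 0 [319. 213.]
8 20 [319. 223.]
8 40 [319. 235.]
-8 0 [317. 238.]
11 0 [319. 208.]
11 33 [320. 225.]
pad50 [315. 268.] pad21 [315. 248.]
pad50 [319. 216.] pad21 [319. 202.]
287 343 209 238
205 [[126, 138, 144], [175, 185, 186], [188, 197, 199], [195, 205, 206], [190, 202, 203], [103, 116, 122], [56, 79, 97], [58, 82, 101]]
209 [[82, 87, 119], [67, 71, 95], [67, 70, 96], [128, 137, 162], [81, 86, 109], [43, 50, 87], [31, 41, 89], [61, 86, 107]]
213 [[17, 22, 114], [16, 15, 114], [16, 16, 115], [20, 16, 136], [14, 22, 119], [15, 13, 117], [25, 27, 122], [24, 29, 94]]
217 [[23, 24, 133], [18, 23, 128], [19, 22, 129], [28, 35, 178], [18, 20, 130], [11, 13, 127], [12, 18, 125], [11, 14, 101]]
221 [[6, 10, 114], [17, 16, 115], [13, 20, 116], [18, 22, 120], [20, 22, 117], [6, 15, 114], [23, 22, 118], [12, 17, 103]]
225 [[17, 25, 130], [12, 17, 128], [18, 23, 129]
[... 1627 characters left out ...]
, 111, 129], [85, 111, 137], [58, 76, 127], [75, 103, 142], [141, 191, 230], [148, 201, 235], [128, 176, 215]]
267 [[80, 105, 128], [81, 112, 142], [73, 101, 135], [84, 115, 145], [146, 197, 233], [137, 188, 227], [100, 139, 174]]
268 [[76, 103, 128], [81, 112, 141], [79, 109, 138], [83, 115, 145], [130, 177, 216], [101, 139, 174], [79, 110, 139]]
269 [[76, 104, 128], [82, 114, 143], [78, 108, 136], [83, 115, 144], [94, 130, 163], [83, 116, 145], [75, 104, 132]]
270 [[76, 103, 127], [82, 114, 143], [77, 107, 135], [83, 115, 143], [80, 111, 139], [83, 115, 144], [77, 106, 134]]
271 [[76, 103, 126], [83, 115, 144], [77, 106, 134], [83, 114, 143], [78, 109, 136], [89, 124, 153], [94, 131, 164]]
```

Request:
play_rows(steps=[{"claw": -1,"x": 0,"y": 0,"z": -0.5,"yaw": 0},{"claw": -1,"x": 0,"y": 0,"z": -1,"yaw": 0},{"claw": -1,"x": 0,"y": 0,"z": -1,"yaw": 0},{"claw": -1,"x": 0,"y": 0,"z": 0,"yaw": 0}])

```text
clock: 5.25
ee_pos: [505.7, -147.0, 120.6]
orientation: [3.138, -0.006, 0.074]
ft_force: [-0.2, -0.4, 0.2]
gripper_width: 0.3
grasp_force: 0.0
```

```bash
python3 - <<'E'
from h import *
s=status.state(); print(s["ee_pos"])
im,i=snap("wrist","pics/w7.png"); im2,i2=snap("side","pics/s7.png")
a=cv2.resize(im2[205:290,270:390],None,fx=4,fy=4,interpolation=2)
b=cv2.resize(im[40:340,160:480],(320,300)); c=np.zeros((340,800,3),np.uint8); c[:,:480]=a; c[:300,480:]=b
cv2.imwrite("pics/c7.png",c); print(proj(i,s["ee_pos"]))
for ax,inf in ((im,i),(im2,i2)):
    m=((ax[...,2]>100)&(ax[...,1]<70)&(ax[...,0]<70)).astype(np.uint8); n,l,st,cc=cv2.connectedComponentsWithStats(m)
    for k in range(1,n):
        if st[k,4]>20: print(st[k],cc[k],[unproj(inf,cc[k],z).round() for z in (50,21)])
E
```

```text
[ 505.68261032 -146.96681109  120.60517043]
[318.08179367 225.71419654]
[ 295  180   38   36 1256] [313.4044586  197.97372611] [array([ 507., -144.,   50.]), array([ 500., -144.,   21.])]
[295 257  11   9  75] [300.         260.70666667] [array([ 506., -146.,   50.]), array([ 508., -123.,   21.])]
```

View pics/c7.png

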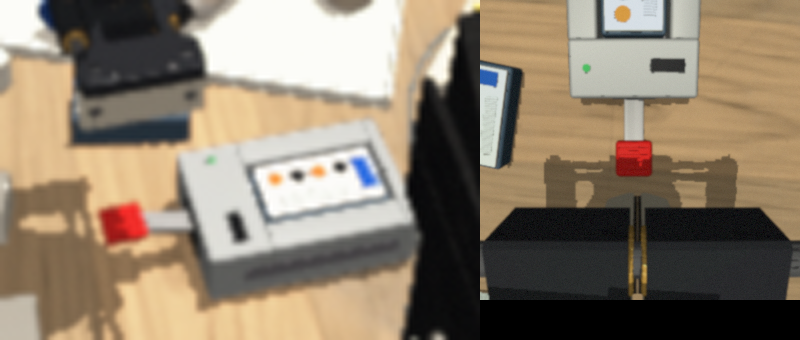

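Back up at z = 120, the lever still looks unpressed: red pad at (300,261) in the side view, label not raised. I'll descend again in stages and check the red blob numerically in all three cameras.

Request:
play_rows(steps=[{"claw": -1,"x": 0,"y": 0,"z": 1,"yaw": 0},{"claw": -1,"x": 0,"y": 0,"z": 0.9,"yaw": 0},{"claw": -1,"x": 0,"y": 0,"z": 0,"yaw": 0}])

```text
clock: 5.72
ee_pos: [499.7, -143.9, 37.4]
orientation: [-3.137, 0.008, 0.074]
ft_force: [-0.5, 0.0, -0.2]
gripper_width: 0.3
grasp_force: 0.0
```

```bash
cat > red.py <<'E'
from h import *
s=status.state(); print(s["ee_pos"],s["ft_force"])
for n in ("wrist","side","scene"):
    ax,_=snap(n,f"pics/r_{n}.png")
    m=((ax[...,2]>90)&(ax[...,1]<65)&(ax[...,0]<65)).astype(np.uint8); k,l,st,cc=cv2.connectedComponentsWithStats(m)
    for j in range(1,k):
        if st[j,4]>6: print(n,st[j],cc[j].round(1))
E
python3 red.py
```

```text
[ 499.74188442 -143.87745842   37.40538246] [-0.5236798   0.0360082  -0.23218627]
wrist [ 293  194   52   44 2048] [318.7 215. ]
side [320  62   4   4  12] [321.5  63.3]
side [320  69   7   3  12] [322.7  69.6]
side [296 259  10   7  58] [300.3 261.9]
```

Request:
play_rows(steps=[{"claw": -1,"x": 0,"y": 0,"z": 0.15,"yaw": 0},{"claw": -1,"x": 0,"y": 0,"z": 0.15,"yaw": 0}])

```text
clock: 6.12
ee_pos: [503.9, -146.0, 29.7]
orientation: [3.141, -0.002, 0.074]
ft_force: [0.9, -0.3, -0.8]
gripper_width: 0.1
grasp_force: 0.0
```

```bash
python3 red.py
```

```text
[ 503.90459734 -146.03815522   29.71976945] [ 0.94627746 -0.31987553 -0.75728907]
wrist [ 287  204   55   35 1605] [314.  219.9]
side [320  62   4   4  12] [321.5  63.3]
side [320  69   7   3  13] [322.8  69.6]
side [296 262  10   4  30] [300.4 263.3]
```

The visible fingertips always end at image row 235. Both that row and the 93 mm opening spanning 185 px put the tips about 38 mm above the reported TCP, so they never reached the pad. I'll test by going lower in small steps and watching the force.

Request:
play_rows(steps=[{"claw": -1,"x": 0,"y": 0,"z": 0.2,"yaw": 0},{"claw": -1,"x": 0,"y": 0,"z": 0.2,"yaw": 0},{"claw": -1,"x": 0,"y": 0,"z": 0.1,"yaw": 0},{"claw": -1,"x": 0,"y": 0,"z": 0,"yaw": 0}])

```text
clock: 6.78
ee_pos: [503.1, -145.6, 8.7]
orientation: [-3.141, 0.0, 0.074]
ft_force: [-0.4, -0.6, 0.1]
gripper_width: 0.3
grasp_force: 0.0
```

```bash
python3 red.py
```

```text
[ 503.05914227 -145.5835962     8.69314767] [-0.38211439 -0.55173076  0.11736548]
wrist [ 286  212   59   28 1280] [314.5 224.3]
side [320  62   4   4  12] [321.5  63.3]
side [320  69   7   3  12] [322.7  69.6]
```

Request:
play_rows(steps=[{"claw": -1,"x": 0,"y": 0,"z": 0.1,"yaw": 0},{"claw": -1,"x": 0,"y": 0,"z": 0.1,"yaw": 0},{"claw": -1,"x": 0,"y": 0,"z": 0,"yaw": 0}])

```text
clock: 7.3
ee_pos: [502.9, -145.7, 0.7]
orientation: [-3.141, 0.001, 0.074]
ft_force: [-1.3, -0.1, 0.7]
gripper_width: 0.5
grasp_force: 0.7
```

```bash
python3 red.py; python3 -c "
import cv2;a=cv2.imread('pics/r_wrist.png');cv2.imwrite('pics/c8.png',cv2.resize(a[150:350,200:440],None,fx=3,fy=3))"
```

```text
[ 502.91082232 -145.66613269    0.74525166] [-1.32157298 -0.09405966  0.68444316]
wrist [ 286  214   59   26 1176] [314.3 225.4]
side [320  62   4   4  12] [321.5  63.3]
side [320  69   7   3  13] [322.8  69.6]
```

View pics/c8.png

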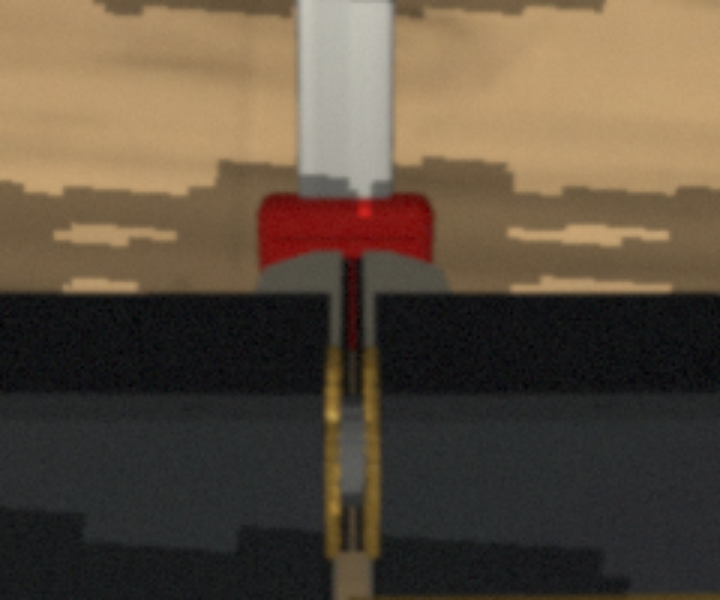

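Fingers are above the pad: the red is visible under the tips and through the gap between them. Carrying on down.

Request:
play_rows(steps=[{"claw": -1,"x": 0,"y": 0,"z": 0.1,"yaw": 0},{"claw": -1,"x": 0,"y": 0,"z": 0.1,"yaw": 0},{"claw": -1,"x": 0,"y": 0,"z": 0,"yaw": 0}])

```text
clock: 7.82
ee_pos: [503.3, -145.7, -7.2]
orientation: [-3.141, -0.0, 0.074]
ft_force: [-1.4, -0.3, 1.1]
gripper_width: 0.4
grasp_force: 0.4
```

```bash
cat >> red.py <<'E'
a=cv2.imread("pics/r_side.png"); g=cv2.cvtColor(a,cv2.COLOR_BGR2GRAY)
for y in (300,): pass
t=cv2.cvtColor(cv2.imread("pics/side0.png"),cv2.COLOR_BGR2GRAY)[240:262,330:368]
r=cv2.matchTemplate(g[225:275,320:380],t,cv2.TM_CCOEFF_NORMED); print("label shift",np.array(cv2.minMaxLoc(r)[3])-[10,15],r.max())
E
python3 red.py
```

```text
[ 503.34297163 -145.66966512   -7.20130305] [-1.35912139 -0.34253617  1.14056188]
wrist [ 286  214   59   26 1131] [314.  225.6]
side [320  62   4   4  12] [321.5  63.3]
side [320  69   7   3  12] [322.7  69.6]
label shift [ 0 -4] 0.46795604
```

The reported TCP is below the desk with no collision, so the tips really do sit higher. The pad now tracks the fingers and the label is rising, so I'm continuing to the stop.

Request:
play_rows(steps=[{"claw": -1,"x": 0,"y": 0,"z": 0.1,"yaw": 0},{"claw": -1,"x": 0,"y": 0,"z": 0.1,"yaw": 0},{"claw": -1,"x": 0,"y": 0,"z": 0.1,"yaw": 0},{"claw": -1,"x": 0,"y": 0,"z": 0,"yaw": 0}])

```text
clock: 8.48
ee_pos: [504.5, -146.0, -15.4]
orientation: [3.14, -0.003, 0.074]
ft_force: [-8.6, 4.6, 34.1]
gripper_width: 0.5
grasp_force: 16.7
```

```bash
python3 red.py
```

```text
[ 504.50714641 -146.01099333  -15.3699461 ] [-8.62891505  4.58510385 34.11754221]
wrist [ 285  215   59   27 1070] [313.2 226.7]
side [320  62   4   4  12] [321.5  63.3]
side [320  69   7   3  13] [322.8  69.6]
label shift [ 0 -5] 0.40524125
```

34 N means the lever is at its stop. Contact with the pad (50 → 21 mm) gives tip z ≈ ee z + 37. Backing off and checking the cartridge.

Request:
play_rows(steps=[{"claw": -1,"x": 0,"y": 0,"z": -0.2,"yaw": 0},{"claw": -1,"x": 0,"y": 0,"z": -0.8,"yaw": 0},{"claw": 1,"x": 0,"y": 0,"z": -1,"yaw": 0},{"claw": 1,"x": 0,"y": 0,"z": -1,"yaw": 0},{"claw": 1,"x": 0,"y": 0,"z": -0.2,"yaw": 0},{"claw": 1,"x": 0,"y": 0,"z": 0,"yaw": 0}])

```text
clock: 9.38
ee_pos: [503.2, -145.7, 108.8]
orientation: [3.141, -0.0, 0.074]
ft_force: [-0.7, 0.5, -0.6]
gripper_width: 36.0
grasp_force: 0.0
```

```bash
python3 red.py; python3 - <<'E'
from h import *
a=cv2.imread("pics/r_side.png");b=cv2.imread("pics/r_wrist.png")
c=np.zeros((400,800,3),np.uint8); c[:380,:480]=cv2.resize(a[200:295,270:390],None,fx=4,fy=4,interpolation=2); c[:400,480:]=b[:400,160:480]; cv2.imwrite("pics/c9.png",c)
E
```

```text
[ 503.21979217 -145.7478644   108.77424419] [-0.67555445  0.46470962 -0.60444732]
wrist [299 175  34  30 957] [315.6 190. ]
side [320  62   4   4  12] [321.5  63.3]
side [320  69   7   3  12] [322.7  69.6]
side [296 262  11  12  80] [300.5 267.8]
label shift [ 0 -5] 0.4071644
```

View pics/c9.png

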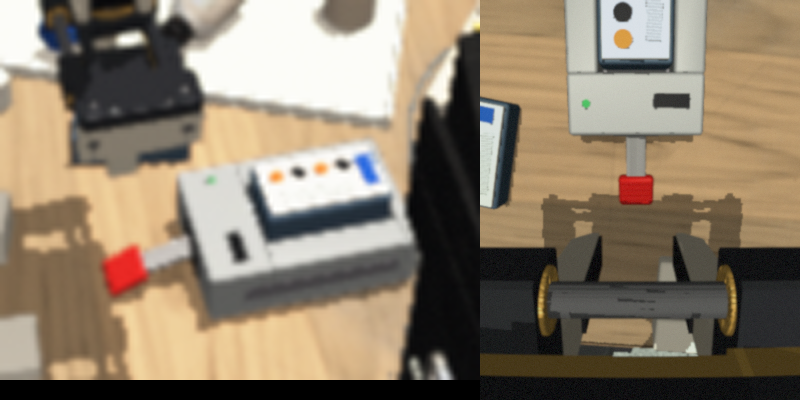

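The cartridge is raised about 24 mm and the lever is down. Moving over it, descending and gripping.

Request:
play_rows(steps=[{"claw": 1,"x": 0.89,"y": 0,"z": 0,"yaw": 0},{"claw": 1,"x": 0.89,"y": 0,"z": 0,"yaw": 0},{"claw": 1,"x": 0.89,"y": 0,"z": 0,"yaw": 0},{"claw": 1,"x": 0.89,"y": 0,"z": 0,"yaw": 0},{"claw": 1,"x": 0,"y": 0,"z": 0.7,"yaw": 0},{"claw": 1,"x": 0,"y": 0,"z": 0.7,"yaw": 0},{"claw": 1,"x": 0,"y": 0,"z": 0.5,"yaw": 0},{"claw": 1,"x": 0,"y": 0,"z": 0.35,"yaw": 0},{"claw": 1,"x": 0,"y": 0,"z": 0,"yaw": 0},{"claw": 1,"x": 0,"y": 0,"z": 0,"yaw": 0}])

```text
clock: 10.78
ee_pos: [645.7, -135.4, 19.6]
orientation: [3.141, -0.001, 0.074]
ft_force: [0.0, -0.3, -0.1]
gripper_width: 93.0
grasp_force: 0.0
```

Request:
play_rows(steps=[{"claw": -1,"x": 0,"y": 0,"z": 0,"yaw": 0},{"claw": -1,"x": 0,"y": 0,"z": 0,"yaw": 0},{"claw": -1,"x": 0,"y": 0,"z": 0,"yaw": 0},{"claw": -1,"x": 0,"y": 0,"z": 0,"yaw": 0},{"claw": -1,"x": 0,"y": 0,"z": 0,"yaw": 0},{"claw": -1,"x": 0,"y": 0,"z": 0,"yaw": 0},{"claw": -1,"x": 0,"y": 0,"z": 0,"yaw": 0}])

```text
clock: 11.65
ee_pos: [645.3, -135.2, 19.2]
orientation: [-3.142, -0.0, 0.074]
ft_force: [0.1, 0.3, 1.0]
gripper_width: 49.7
grasp_force: 30.0
```

Gripped: 49.7 mm at 30 N. Lift and carry to the bin.

Request:
play_rows(steps=[{"claw": -1,"x": 0,"y": 0,"z": -0.3,"yaw": 0},{"claw": -1,"x": 0,"y": 0,"z": -0.9,"yaw": 0},{"claw": -1,"x": 0,"y": 0,"z": -1,"yaw": 0},{"claw": -1,"x": 0,"y": 0,"z": -1,"yaw": 0},{"claw": -1,"x": -0.46,"y": 0.84,"z": 0,"yaw": 0},{"claw": -1,"x": -0.46,"y": 0.84,"z": 0,"yaw": 0},{"claw": -1,"x": -0.46,"y": 0.84,"z": 0,"yaw": 0},{"claw": -1,"x": -0.46,"y": 0.84,"z": 0,"yaw": 0}])

```text
clock: 12.65
ee_pos: [581.3, -275.8, 148.0]
orientation: [3.141, -0.001, 0.074]
ft_force: [0.4, -1.4, 0.1]
gripper_width: 49.5
grasp_force: 30.0
```

Request:
play_rows(steps=[{"claw": -1,"x": -0.46,"y": 0.84,"z": 0,"yaw": 0},{"claw": -1,"x": -0.46,"y": 0.84,"z": 0,"yaw": 0},{"claw": -1,"x": -0.46,"y": 0.84,"z": 0,"yaw": 0},{"claw": -1,"x": -0.46,"y": 0.84,"z": 0,"yaw": 0},{"claw": -1,"x": 0,"y": 0,"z": 0,"yaw": 0},{"claw": -1,"x": 0,"y": 0,"z": 0.8,"yaw": 0},{"claw": -1,"x": 0,"y": 0,"z": 0.8,"yaw": 0},{"claw": -1,"x": 0,"y": 0,"z": 0.8,"yaw": 0},{"claw": -1,"x": 0,"y": 0,"z": 0,"yaw": 0},{"claw": -1,"x": 0,"y": 0,"z": 0,"yaw": 0}])

```text
clock: 13.9
ee_pos: [519.3, -414.3, 52.7]
orientation: [3.14, -0.001, 0.074]
ft_force: [-0.2, -0.2, -0.5]
gripper_width: 49.8
grasp_force: 30.0
```

Request:
play_rows(steps=[{"claw": 0.5,"x": 0,"y": 0,"z": 0,"yaw": 0},{"claw": 0.5,"x": 0,"y": 0,"z": 0,"yaw": 0},{"claw": 0.5,"x": 0,"y": 0,"z": 0,"yaw": 0},{"claw": 0.5,"x": 0,"y": 0,"z": 0,"yaw": 0},{"claw": 0.5,"x": 0,"y": 0,"z": -1,"yaw": 0},{"claw": 1,"x": 0,"y": 0,"z": -1,"yaw": 0},{"claw": 1,"x": 0,"y": 0,"z": -0.5,"yaw": 0},{"claw": 1,"x": -0.5,"y": -0.5,"z": 0,"yaw": 0},{"claw": 1,"x": -1,"y": -0.8,"z": 0,"yaw": 0}])

```text
clock: 15.02
ee_pos: [454.8, -367.0, 151.2]
orientation: [3.14, -0.001, 0.074]
ft_force: [-0.3, -0.1, -0.1]
gripper_width: 93.1
grasp_force: 0.0
```

```bash
cat > chk.py <<'E'
from h import *
s=status.state(); print(s["clock"],s["ee_pos"].round(1),s["orientation"].round(3))
si=vision.camera_info("side"); a=cv2.imread("pics/side0.png"); b,_=snap("side","pics/sn.png")
for n,P in dict(waist=(402,39,17),cradle=(394,-86,19),step=(401,-192,20),old=(532,-10,17),timer=(420,330,30)).items():
    u,v=proj(si,P).astype(int); x0,y0=u-14,v-14
    t=a[y0:y0+28,x0:x0+28]; r=cv2.matchTemplate(b[y0-25:y0+53,max(x0-25,0):x0+53],t,cv2.TM_CCOEFF_NORMED); m=cv2.minMaxLoc(r)
    print(n,(u,v),np.array(m[3])-25,round(m[1],3))
E
python3 chk.py; python3 - <<'E'
from h import *
b=cv2.imread("pics/sn.png").astype(int); i=vision.camera_info("side")
m=((b[...,0]>100)&(b[...,2]<130)|((b.min(2)>150)))  # label white/blue in bin
m[:300]=0;m[:,:244]=0;m[:,368:]=0
k,l,st,cc=cv2.connectedComponentsWithStats(m.astype(np.uint8))
for j in range(1,k):
    if st[j,4]>15: print(st[j],unproj(i,cc[j],38).round())
E
```

```text
15.025 [ 454.8 -367.   151.2] [ 3.14e+00 -1.00e-03  7.40e-02]
waist (np.int64(258), np.int64(225)) [ 25 -25] 0.376
cradle (np.int64(258), np.int64(256)) [25 -6] 0.475
step (np.int64(263), np.int64(286)) [-5  0] 0.7
old (np.int64(302), np.int64(232)) [-19  22] 0.492
timer (np.int64(259), np.int64(166)) [22  7] 0.331
[244 300  19  17 272] [ 372. -264.   38.]
[264 300   7  13  66] [ 405. -263.   38.]
[317 300   6   6  27] [ 536. -276.   38.]
[324 300  44  66 674] [ 618. -343.   38.]
[303 342  43  31 828] [ 521. -417.   38.]
[363 385   5  15  50] [ 592. -509.   38.]
```

The label is in the bin at about (521,-417). Moving to a vantage point and segmenting the foams in the wrist image.

Request:
play_rows(steps=[{"claw": 1,"x": -0.1,"y": -0.97,"z": -0.31,"yaw": 0},{"claw": 1,"x": -0.1,"y": -0.97,"z": -0.31,"yaw": 0},{"claw": 1,"x": -0.1,"y": -0.97,"z": -0.31,"yaw": 0},{"claw": 1,"x": -0.1,"y": -0.97,"z": -0.31,"yaw": 0},{"claw": 1,"x": -0.1,"y": -0.97,"z": -0.31,"yaw": 0},{"claw": 1,"x": -0.1,"y": -0.97,"z": -0.31,"yaw": 0},{"claw": 1,"x": -0.1,"y": -0.97,"z": -0.31,"yaw": 0},{"claw": 1,"x": -0.1,"y": -0.97,"z": -0.31,"yaw": 0.6},{"claw": 1,"x": 0,"y": 0,"z": 0,"yaw": 0}])

```text
clock: 16.2
ee_pos: [399.9, -57.8, 251.7]
orientation: [3.141, -0.003, 0.005]
ft_force: [-0.8, -0.2, 0.4]
gripper_width: 93.3
grasp_force: 0.0
```

```bash
cat > seg.py <<'E'
from h import *
import sys
f=sys.argv[1]
s=status.state(); print(s["clock"],s["ee_pos"].round(1),s["orientation"].round(3))
im,i=snap("wrist",f); b=im.astype(int)
m=((b.min(2)>120)&(b.max(2)-b.min(2)<30)).astype(np.uint8); m[235:]=0
m=cv2.morphologyEx(m,cv2.MORPH_OPEN,np.ones((3,3)))
k,l,st,cc=cv2.connectedComponentsWithStats(m)
for j in range(1,k):
    if st[j,4]>150:
        r=cv2.minAreaRect(np.argwhere(l==j)[:,::-1].astype(np.float32)); q=np.array([unproj(i,p,30)[:2] for p in cv2.boxPoints(r)])
        e=[q[1]-q[0],q[2]-q[1]]; e.sort(key=np.linalg.norm); print(st[j],"c",q.mean(0).round(),"len",[round(np.linalg.norm(x)) for x in e],"yaw",round(np.arctan(e[1][1]/e[1][0]),3), "pxc",cc[j].round())
E
python3 seg.py pics/w10.png
```

```text
16.2 [399.9 -57.8 251.7] [ 3.141e+00 -3.000e-03  5.000e-03]
[   68     0   183   201 17924] c [504. 141.] len [156, 251] yaw -0.439 pxc [162.  85.]
[ 348    0   90   36 2673] c [ 577. -143.] len [38, 101] yaw -1.552 pxc [389.  17.]
[ 252   19   46   80 2185] c [531.  -7.] len [44, 85] yaw -0.155 pxc [275.  63.]
[ 604   40   29   72 1133] c [ 521. -427.] len [30, 86] yaw 0.034 pxc [620.  80.]
[ 204  137   64   67 1854] c [401.  43.] len [47, 73] yaw 0.628 pxc [235. 170.]
[ 406  138   36   38 1244] c [ 419. -188.] len [42, 45] yaw 0.009 pxc [424. 156.]
[ 321  145   42   49 1400] c [402. -88.] len [41, 56] yaw -0.236 pxc [341. 169.]
[409 177  36  27 903] c [ 377. -195.] len [34, 44] yaw -1.565 pxc [426. 190.]
[   0  214  246   21 4895] c [331. 204.] len [29, 335] yaw -1.566 pxc [121. 224.]
[354 216  51  19 951] c [ 331. -137.] len [24, 64] yaw -1.569 pxc [379. 225.]
[ 406  216  234   19 3597] c [ 331. -334.] len [26, 322] yaw 1.57 pxc [506. 226.]
```

All litter is where it was. Cradle first.

Request:
play_rows(steps=[{"claw": 1,"x": 0,"y": 0,"z": 1,"yaw": 1},{"claw": 1,"x": 0,"y": 0,"z": 1,"yaw": 1},{"claw": 1,"x": 0,"y": 0.7,"z": 1,"yaw": 0},{"claw": 1,"x": 0,"y": 0,"z": 1,"yaw": 0},{"claw": 1,"x": 0,"y": 0,"z": 1,"yaw": 0},{"claw": 1,"x": 0,"y": 0,"z": 1,"yaw": 0},{"claw": 1,"x": 0,"y": 0,"z": 0.6,"yaw": 0},{"claw": 1,"x": 0,"y": 0,"z": 0,"yaw": 0},{"claw": 1,"x": 0,"y": 0,"z": 0.4,"yaw": 0},{"claw": 1,"x": 0,"y": 0,"z": 0,"yaw": 0},{"claw": 1,"x": 0,"y": 0,"z": 0,"yaw": 0}])

```text
clock: 17.62
ee_pos: [393.9, -87.3, -28.8]
orientation: [3.141, -0.001, -0.238]
ft_force: [-0.1, 1.1, 0.7]
gripper_width: 93.2
grasp_force: 0.0
```

Request:
play_rows(steps=[{"claw": -1,"x": 0,"y": 0,"z": 0,"yaw": 0},{"claw": -1,"x": 0,"y": 0,"z": 0,"yaw": 0},{"claw": -1,"x": 0,"y": 0,"z": 0,"yaw": 0},{"claw": -1,"x": 0,"y": 0,"z": 0,"yaw": 0},{"claw": -1,"x": 0,"y": 0,"z": 0,"yaw": 0},{"claw": -1,"x": 0,"y": 0,"z": 0,"yaw": 0},{"claw": -1,"x": 0,"y": 0,"z": 0,"yaw": 0},{"claw": -1,"x": 0,"y": 0,"z": 0,"yaw": 0}])

```text
clock: 18.62
ee_pos: [393.2, -86.7, -29.7]
orientation: [-3.142, 0.0, -0.238]
ft_force: [1.0, -0.5, -0.3]
gripper_width: 39.7
grasp_force: 30.0
```

Request:
play_rows(steps=[{"claw": -1,"x": 0,"y": 0,"z": -0.6,"yaw": 0},{"claw": -1,"x": 0,"y": 0,"z": -1,"yaw": 0},{"claw": -1,"x": 0,"y": 0,"z": -1,"yaw": 0},{"claw": -1,"x": 0,"y": 0,"z": -1,"yaw": 0},{"claw": -1,"x": 0,"y": 0,"z": -1,"yaw": 0},{"claw": -1,"x": 0.3,"y": 0.91,"z": 0,"yaw": 0},{"claw": -1,"x": 0.3,"y": 0.91,"z": 0,"yaw": 0},{"claw": -1,"x": 0.3,"y": 0.91,"z": 0,"yaw": 0},{"claw": -1,"x": 0.3,"y": 0.91,"z": 0,"yaw": 0},{"claw": -1,"x": 0.3,"y": 0.91,"z": 0,"yaw": 0},{"claw": -1,"x": 0.3,"y": 0.91,"z": 0,"yaw": 0},{"claw": -1,"x": 0.3,"y": 0.91,"z": 0,"yaw": 0}])

```text
clock: 20.12
ee_pos: [414.6, -355.2, 154.0]
orientation: [-3.141, 0.0, -0.238]
ft_force: [0.4, -0.3, -0.1]
gripper_width: 39.8
grasp_force: 30.0
```

Request:
play_rows(steps=[{"claw": -1,"x": 0.3,"y": 0.91,"z": 0,"yaw": 0},{"claw": -1,"x": 0.3,"y": 0.91,"z": 0,"yaw": 0},{"claw": -1,"x": 0,"y": 0,"z": 0.8,"yaw": 0},{"claw": -1,"x": 0,"y": 0,"z": 0.9,"yaw": 0},{"claw": -1,"x": 0,"y": 0,"z": 0.9,"yaw": 0},{"claw": 0.3,"x": 0,"y": 0,"z": 0,"yaw": 0},{"claw": 0.3,"x": 0,"y": 0,"z": 0,"yaw": 0},{"claw": 0.3,"x": 0,"y": 0,"z": 0,"yaw": 0},{"claw": 0.3,"x": 0,"y": 0,"z": -0.8,"yaw": 0},{"claw": 1,"x": 0,"y": 0,"z": -1,"yaw": 0}])

```text
clock: 21.38
ee_pos: [420.9, -430.4, 123.9]
orientation: [3.142, -0.0, -0.238]
ft_force: [0.5, -1.3, 0.8]
gripper_width: 66.4
grasp_force: 0.0
```

Request:
play_rows(steps=[{"claw": 1,"x": 0,"y": 0,"z": -0.7,"yaw": -1},{"claw": 1,"x": 0,"y": 0,"z": -0.5,"yaw": -1},{"claw": 1,"x": -0.15,"y": -1,"z": 0,"yaw": 0},{"claw": 1,"x": -0.15,"y": -1,"z": 0,"yaw": 0},{"claw": 1,"x": -0.15,"y": -1,"z": 0,"yaw": 0},{"claw": 1,"x": -0.15,"y": -1,"z": 0,"yaw": 0},{"claw": 1,"x": -0.15,"y": -1,"z": 0,"yaw": 0},{"claw": 1,"x": -0.15,"y": -0.95,"z": 0,"yaw": 0},{"claw": 1,"x": 0,"y": 0,"z": 0,"yaw": 0}])

```text
clock: 22.5
ee_pos: [384.4, -190.8, 171.9]
orientation: [3.14, -0.002, 0.004]
ft_force: [0.7, 0.2, 1.0]
gripper_width: 92.8
grasp_force: 0.0
```

```bash
python3 seg.py pics/w11.png
```

```text
22.5 [ 384.4 -190.8  171.9] [ 3.14e+00 -2.00e-03  4.00e-03]
[    0     0   135   203 12587] c [463.  62.] len [137, 194] yaw -0.103 pxc [50. 98.]
[  99    0   48   79 2897] c [524.  -5.] len [44, 71] yaw -0.145 pxc [124.  38.]
[ 532    0   47   91 2908] c [ 520. -419.] len [44, 84] yaw 0.072 pxc [555.  48.]
[256   4  19  38 569] c [ 536. -142.] len [14, 33] yaw 0.098 pxc [265.  22.]
[541 118  38  24 607] c [ 441. -435.] len [17, 40] yaw 1.346 pxc [559. 129.]
[ 298  126   43   46 1947] c [ 419. -192.] len [41, 44] yaw -0.01 pxc [319. 148.]
[ 518  135   41   63 1832] c [ 403. -417.] len [42, 63] yaw 0.109 pxc [538. 166.]
[ 297  174   44   28 1179] c [ 380. -192.] len [28, 43] yaw -1.569 pxc [318. 187.]
[   0  219  199   16 2892] c [337.  47.] len [17, 224] yaw -1.565 pxc [ 96. 227.]
[314 221  58  14 772] c [ 338. -217.] len [14, 59] yaw -1.569 pxc [342. 228.]
[ 373  222  121   13 1542] c [ 337. -313.] len [13, 128] yaw 1.57 pxc [433. 228.]
```

Request:
play_rows(steps=[{"claw": 1,"x": 0.05,"y": 0.03,"z": 1,"yaw": 0},{"claw": 1,"x": 0,"y": 0,"z": 1,"yaw": 0},{"claw": 1,"x": 0,"y": 0,"z": 1,"yaw": 0},{"claw": 1,"x": 0,"y": 0,"z": 1,"yaw": 0},{"claw": 1,"x": 0,"y": 0,"z": 0.6,"yaw": 0},{"claw": 1,"x": 0,"y": 0,"z": 0.35,"yaw": 0},{"claw": -1,"x": 0,"y": 0,"z": 0,"yaw": 0},{"claw": -1,"x": 0,"y": 0,"z": 0,"yaw": 0},{"claw": -1,"x": 0,"y": 0,"z": 0,"yaw": 0},{"claw": -1,"x": 0,"y": 0,"z": 0,"yaw": 0},{"claw": -1,"x": 0,"y": 0,"z": 0,"yaw": 0},{"claw": -1,"x": 0,"y": 0,"z": 0,"yaw": 0}])

```text
clock: 24.05
ee_pos: [386.6, -193.9, -27.4]
orientation: [3.141, -0.0, 0.002]
ft_force: [-0.4, 0.2, 2.4]
gripper_width: 43.4
grasp_force: 30.0
```

Request:
play_rows(steps=[{"claw": -1,"x": 0,"y": 0,"z": 0,"yaw": 0},{"claw": -1,"x": 0,"y": 0,"z": -0.6,"yaw": 0},{"claw": -1,"x": 0,"y": 0,"z": -1,"yaw": 0},{"claw": -1,"x": 0,"y": 0,"z": -1,"yaw": 0},{"claw": -1,"x": 0,"y": 0,"z": -1,"yaw": 0},{"claw": -1,"x": 0,"y": 0,"z": -1,"yaw": 0},{"claw": -1,"x": 0.2,"y": 1,"z": 0,"yaw": 0},{"claw": -1,"x": 0.2,"y": 1,"z": 0,"yaw": 0},{"claw": -1,"x": 0.2,"y": 1,"z": 0,"yaw": 0}])

```text
clock: 25.18
ee_pos: [410.8, -314.8, 156.3]
orientation: [3.142, -0.0, 0.002]
ft_force: [0.2, -0.8, -0.3]
gripper_width: 44.1
grasp_force: 30.0
```

Request:
play_rows(steps=[{"claw": -1,"x": 0.56,"y": 0.98,"z": 0,"yaw": 0},{"claw": -1,"x": 0.56,"y": 0.98,"z": 0,"yaw": 0},{"claw": -1,"x": 0.56,"y": 0.98,"z": 0,"yaw": 0},{"claw": -1,"x": 0.56,"y": 0.98,"z": 0,"yaw": 0},{"claw": -1,"x": 0,"y": 0,"z": 1,"yaw": 0},{"claw": -1,"x": 0,"y": 0,"z": 0.85,"yaw": 0},{"claw": -1,"x": 0,"y": 0,"z": 0,"yaw": 0},{"claw": 0.3,"x": 0,"y": 0,"z": 0,"yaw": 0},{"claw": 0.3,"x": 0,"y": 0,"z": 0,"yaw": 0},{"claw": 0.5,"x": 0,"y": 0,"z": 0,"yaw": 0},{"claw": 1,"x": 0,"y": 0,"z": -1,"yaw": 0},{"claw": 1,"x": 0,"y": 0,"z": -1,"yaw": 0}])

```text
clock: 26.68
ee_pos: [500.4, -470.3, 163.7]
orientation: [-3.141, 0.0, 0.002]
ft_force: [0.2, -0.2, 0.6]
gripper_width: 85.4
grasp_force: 0.0
```

Request:
play_rows(steps=[{"claw": 1,"x": -0.21,"y": -1,"z": 0,"yaw": 0},{"claw": 1,"x": -0.21,"y": -1,"z": 0,"yaw": 0},{"claw": 1,"x": -0.21,"y": -1,"z": 0,"yaw": 0},{"claw": 1,"x": -0.21,"y": -1,"z": 0,"yaw": 0},{"claw": 1,"x": -0.21,"y": -1,"z": 0,"yaw": 0},{"claw": 1,"x": -0.21,"y": -1,"z": 0,"yaw": 0},{"claw": 1,"x": -0.21,"y": -1,"z": 0,"yaw": 0},{"claw": 1,"x": -0.21,"y": -1,"z": 0,"yaw": 0},{"claw": 1,"x": -0.21,"y": -1,"z": 0,"yaw": 0},{"claw": 1,"x": -0.21,"y": -1,"z": 0,"yaw": 0},{"claw": 1,"x": -0.21,"y": -1,"z": 0,"yaw": 0},{"claw": 1,"x": -0.21,"y": -1,"z": 0,"yaw": 0}])

```text
clock: 28.18
ee_pos: [398.9, 10.5, 163.3]
orientation: [3.141, -0.002, 0.002]
ft_force: [0.2, 0.2, -0.2]
gripper_width: 93.3
grasp_force: 0.0
```

```bash
python3 seg.py pics/w12.png
```

```text
28.175 [398.9  10.5 163.3] [ 3.141e+00 -2.000e-03  2.000e-03]
[   70     0   270   220 28620] c [467. 122.] len [203, 247] yaw 1.545 pxc [199.  94.]
[ 308    0   62   93 3483] c [530.  -8.] len [44, 81] yaw -0.158 pxc [339.  48.]
[439   0 110  11 965] c [ 566. -150.] len [8, 102] yaw -1.533 pxc [488.   4.]
```

```bash
python3 - <<'E'
from h import *
im=cv2.imread("pics/w12.png"); i=info("pics/w12.png"); b=im.astype(int)
m=((b.min(2)>120)&(b.max(2)-b.min(2)<30)).astype(np.uint8); m[235:]=0
T=np.array([proj(i,[x,y,10]) for x,y in [(411,258),(791,124),(733,-33),(361,105)]])
cv2.fillPoly(m,[T.astype(int)],0); m=cv2.morphologyEx(m,cv2.MORPH_OPEN,np.ones((5,5)))
k,l,st,cc=cv2.connectedComponentsWithStats(m)
for j in range(1,k):
    if st[j,4]>300:
        r=cv2.minAreaRect(np.argwhere(l==j)[:,::-1].astype(np.float32)); q=np.array([unproj(i,p,32)[:2] for p in cv2.boxPoints(r)])
        print(st[j],unproj(i,cc[j],32).round(),q.round().tolist())
E
```

```text
[  73    0   55  131 1359] [512. 209.  32.] [[458.0, 250.0], [575.0, 201.0], [569.0, 181.0], [452.0, 228.0]]
[ 309    0   60   93 3429] [525.  -9.  32.] [[492.0, 21.0], [572.0, 8.0], [566.0, -35.0], [486.0, -25.0]]
[439   0 110  11 962] [ 565. -143.   32.] [[559.0, -98.0], [567.0, -98.0], [571.0, -199.0], [563.0, -200.0]]
[ 259   93   81   85 3108] [447.  30.  32.] [[456.0, 74.0], [488.0, 40.0], [438.0, -12.0], [403.0, 21.0]]
```

The waist foam has been knocked to about (446,31), yaw ≈ 0.80, near the old cartridge, so I'll use a narrower opening.

Request:
play_rows(steps=[{"claw": 0.16,"x": 0,"y": 0,"z": 0,"yaw": -0.95},{"claw": 0.16,"x": 0,"y": 0,"z": 0,"yaw": -0.95},{"claw": 0.16,"x": 0,"y": 0,"z": 0,"yaw": -0.95},{"claw": 0.16,"x": 0,"y": 0,"z": 0,"yaw": -0.95},{"claw": 0.16,"x": 0,"y": 0,"z": 0,"yaw": -0.95},{"claw": 0.16,"x": 0,"y": 0,"z": 0,"yaw": -0.95},{"claw": 0.16,"x": 0,"y": 0,"z": 0,"yaw": -0.95},{"claw": 0.16,"x": 0.6,"y": 0.25,"z": 0.5,"yaw": 0},{"claw": 0.16,"x": 0.59,"y": 0.24,"z": 0.5,"yaw": 0},{"claw": 0.16,"x": 0,"y": 0,"z": 1,"yaw": 0},{"claw": 0.16,"x": 0,"y": 0,"z": 0,"yaw": 0}])

```text
clock: 29.6
ee_pos: [443.9, 30.3, 80.8]
orientation: [-3.137, 0.003, 0.8]
ft_force: [0.5, 0.2, 0.6]
gripper_width: 54.2
grasp_force: 0.0
```

```bash
python3 - <<'E'
from h import *
s=status.state(); print(s["ee_pos"],s["orientation"],s["gripper_width"])
im,i=snap("wrist","pics/w13.png"); b=im.astype(int)
m=((b.min(2)>115)&(b.max(2)-b.min(2)<35)).astype(np.uint8); m[232:]=0
T=np.array([proj(i,[x,y,10]) for x,y in [(411,258),(791,124),(733,-33),(361,105)]])
cv2.fillPoly(m,[T.astype(int)],0); m=cv2.morphologyEx(m,cv2.MORPH_OPEN,np.ones((5,5)))
k,l,st,cc=cv2.connectedComponentsWithStats(m)
for j in range(1,k):
    if st[j,4]>300:
        r=cv2.minAreaRect(np.argwhere(l==j)[:,::-1].astype(np.float32)); q=np.array([unproj(i,p,34)[:2] for p in cv2.boxPoints(r)])
        print(st[j],unproj(i,cc[j],34).round(),q.round().tolist())
for P in [(446,31,34),s["ee_pos"]]: print(proj(i,P))
c=im[60:360,150:490]; cv2.imwrite("pics/c13.png",cv2.resize(c,None,fx=2,fy=2))
E
```

```text
[443.91731203  30.26314556  80.77101305] [-3.13724361e+00  2.98716295e-03  8.00126748e-01] 54.15865203553543
[    0    64   164   168 15077] [320. 186.  34.] [[353.0, 268.0], [438.0, 178.0], [345.0, 100.0], [245.0, 195.0]]
[ 378  106  126  106 4820] [529.  -7.  34.] [[492.0, 20.0], [575.0, 9.0], [572.0, -36.0], [486.0, -25.0]]
[ 547  137   93   95 4549] [ 608. -119.   34.] [[599.0, -47.0], [653.0, -98.0], [614.0, -163.0], [558.0, -107.0]]
[ 289  155   65   77 3428] [456.  41.  34.] [[456.0, 73.0], [488.0, 41.0], [449.0, -1.0], [415.0, 33.0]]
[320.27135223 204.72876472]
[318.94596986 226.68882604]
```

View pics/c13.png

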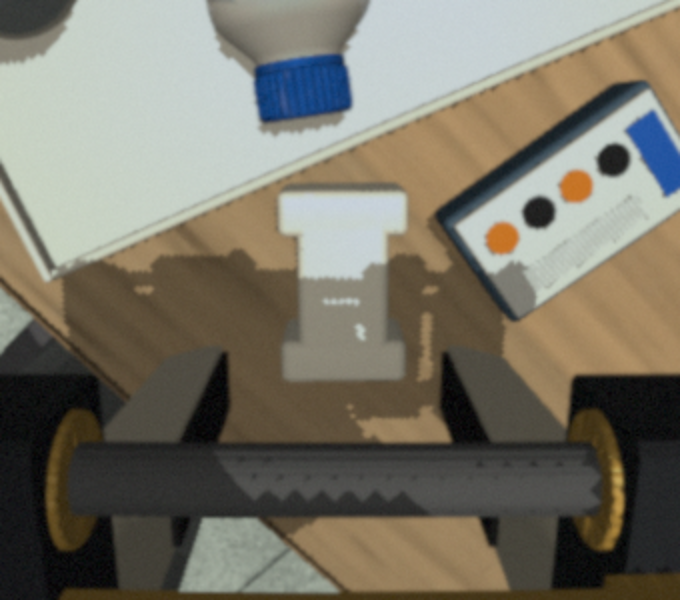

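The waist piece is centred between the fingers and aligned, and the old cartridge is clear on the right. Descending and gripping.

Request:
play_rows(steps=[{"claw": 0.16,"x": 0.05,"y": 0,"z": 1,"yaw": 0},{"claw": 0.16,"x": 0,"y": 0,"z": 1,"yaw": 0},{"claw": 0.16,"x": 0,"y": 0,"z": 0.6,"yaw": 0},{"claw": 0.16,"x": 0,"y": 0,"z": 0,"yaw": 0},{"claw": -1,"x": 0,"y": 0,"z": 0,"yaw": 0},{"claw": -1,"x": 0,"y": 0,"z": 0,"yaw": 0},{"claw": -1,"x": 0,"y": 0,"z": 0,"yaw": 0},{"claw": -1,"x": 0,"y": 0,"z": 0,"yaw": 0},{"claw": -1,"x": 0,"y": 0,"z": 0,"yaw": 0},{"claw": -1,"x": 0,"y": 0,"z": -0.8,"yaw": 0},{"claw": -1,"x": 0,"y": 0,"z": -1,"yaw": 0},{"claw": -1,"x": 0,"y": 0,"z": -1,"yaw": 0}])

```text
clock: 31.15
ee_pos: [447.3, 31.4, 92.0]
orientation: [3.141, -0.0, 0.8]
ft_force: [0.8, -0.2, -0.2]
gripper_width: 33.6
grasp_force: 30.0
```

Request:
play_rows(steps=[{"claw": -1,"x": 0,"y": 0,"z": -1,"yaw": 0.95},{"claw": -1,"x": 0,"y": 0,"z": -1,"yaw": 0.95},{"claw": -1,"x": 0,"y": 0,"z": 0,"yaw": 0.95},{"claw": -1,"x": 0,"y": 0,"z": 0,"yaw": 0.95},{"claw": -1,"x": 0,"y": 0,"z": 0,"yaw": 0.95},{"claw": -1,"x": 0,"y": 0,"z": 0,"yaw": 0.95},{"claw": -1,"x": 0,"y": 0,"z": 0,"yaw": 0.95},{"claw": -1,"x": 0,"y": 0,"z": 0,"yaw": 0}])

```text
clock: 32.15
ee_pos: [447.4, 31.4, 170.7]
orientation: [3.142, -0.001, 0.003]
ft_force: [0.5, 0.4, 0.6]
gripper_width: 33.9
grasp_force: 30.0
```

Request:
play_rows(steps=[{"claw": -1,"x": -0.05,"y": 1,"z": 0,"yaw": 0},{"claw": -1,"x": -0.05,"y": 1,"z": 0,"yaw": 0},{"claw": -1,"x": -0.05,"y": 1,"z": 0,"yaw": 0},{"claw": -1,"x": -0.05,"y": 1,"z": 0,"yaw": 0},{"claw": -1,"x": -0.05,"y": 1,"z": 0,"yaw": 0},{"claw": -1,"x": -0.05,"y": 1,"z": 0,"yaw": 0},{"claw": -1,"x": -0.05,"y": 1,"z": 0,"yaw": 0},{"claw": -1,"x": -0.05,"y": 1,"z": 0,"yaw": 0},{"claw": -1,"x": -0.05,"y": 1,"z": 0,"yaw": 0},{"claw": -1,"x": -0.05,"y": 1,"z": 0,"yaw": 0},{"claw": -1,"x": -0.05,"y": 1,"z": 0,"yaw": 0},{"claw": -1,"x": 0,"y": 0.75,"z": 0,"yaw": 0}])

```text
clock: 33.65
ee_pos: [425.9, -440.4, 170.3]
orientation: [3.141, 0.0, 0.004]
ft_force: [0.4, 0.5, 0.5]
gripper_width: 33.7
grasp_force: 30.0
```

Request:
play_rows(steps=[{"claw": -1,"x": 0,"y": 0,"z": 1,"yaw": 0},{"claw": -1,"x": 0,"y": 0,"z": 1,"yaw": 0},{"claw": -1,"x": 0,"y": 0,"z": 0.2,"yaw": 0},{"claw": 0.2,"x": 0,"y": 0,"z": 0,"yaw": 0},{"claw": 0.2,"x": 0,"y": 0,"z": 0,"yaw": 0},{"claw": 0.4,"x": 0,"y": 0,"z": 0,"yaw": 0},{"claw": 1,"x": 0,"y": 0,"z": -1,"yaw": 0},{"claw": 1,"x": 0,"y": 0,"z": -1,"yaw": 0}])

```text
clock: 34.65
ee_pos: [426.4, -438.6, 163.9]
orientation: [3.141, -0.0, 0.002]
ft_force: [-0.4, -0.4, -0.4]
gripper_width: 79.0
grasp_force: 0.0
```

Request:
play_rows(steps=[{"claw": 1,"x": 0.2,"y": -1,"z": 0,"yaw": 0},{"claw": 1,"x": 0.2,"y": -1,"z": 0,"yaw": 0},{"claw": 1,"x": 0.2,"y": -1,"z": 0,"yaw": 0},{"claw": 1,"x": 0.2,"y": -1,"z": 0,"yaw": 0},{"claw": 1,"x": 0.2,"y": -1,"z": 0,"yaw": 0},{"claw": 1,"x": 0.2,"y": -1,"z": 0,"yaw": 0},{"claw": 1,"x": 0.2,"y": -1,"z": 0,"yaw": 0},{"claw": 1,"x": 0.2,"y": -1,"z": 0,"yaw": 0},{"claw": 1,"x": 0.2,"y": -1,"z": 0,"yaw": 0},{"claw": 1,"x": 0.1,"y": -1,"z": 0,"yaw": 0},{"claw": 1,"x": 0.1,"y": -0.6,"z": 0,"yaw": 0.6},{"claw": 1,"x": 0,"y": 0,"z": 0,"yaw": 0.6}])

```text
clock: 36.15
ee_pos: [506.1, -12.7, 163.5]
orientation: [-3.141, -0.002, -0.141]
ft_force: [0.2, -0.1, -0.1]
gripper_width: 92.8
grasp_force: 0.0
```

```bash
python3 seg.py pics/w14.png; python3 - <<'E'
from h import *
b=cv2.imread("pics/w14.png").astype(int)
b,i=snap("side","pics/s14.png"); b=b.astype(int)
m=((b.min(2)>110)&(b.max(2)-b.min(2)<50)).astype(np.uint8); m[:305]=0;m[:,:250]=0;m[:,365:]=0
k,l,st,cc=cv2.connectedComponentsWithStats(m)
for j in range(1,k):
    if st[j,4]>30: print("bin",st[j],[unproj(i,cc[j],z).round() for z in (30,70)])
E
```

```text
36.15 [506.1 -12.7 163.5] [-3.141e+00 -2.000e-03 -1.410e-01]
[ 99   0  13  98 334] c [662. 166.] len [4, 88] yaw -0.368 pxc [105.  47.]
[   97     0   191   235 31529] c [582. 102.] len [154, 244] yaw -0.373 pxc [185. 107.]
[ 376    0  127  126 6564] c [ 610. -143.] len [99, 114] yaw 0.129 pxc [431.  76.]
[ 404    0   60   66 3182] c [ 634. -139.] len [47, 58] yaw 0.098 pxc [434.  30.]
[ 469    0   28   58 1244] c [ 630. -183.] len [20, 51] yaw 0.076 pxc [483.  27.]
[ 285  117   47   83 2788] c [533.  -7.] len [43, 80] yaw -0.135 pxc [310. 160.]
bin [ 303  343   43   46 1179] [array([ 516., -434.,   30.]), array([ 512., -451.,   70.])]
bin [ 258  358   43   41 1194] [array([ 415., -441.,   30.]), array([ 416., -458.,   70.])]
```

Request:
play_rows(steps=[{"claw": 1,"x": 0.5,"y": -0.2,"z": 0.5,"yaw": 0},{"claw": 1,"x": 0,"y": 0,"z": 1,"yaw": 0},{"claw": 1,"x": 0,"y": 0,"z": 1,"yaw": 0},{"claw": 1,"x": 0,"y": 0,"z": 1,"yaw": 0},{"claw": 1,"x": 0,"y": 0,"z": 0.6,"yaw": 0},{"claw": 1,"x": 0,"y": 0,"z": 0.4,"yaw": 0},{"claw": -1,"x": 0,"y": 0,"z": 0,"yaw": 0},{"claw": -1,"x": 0,"y": 0,"z": 0,"yaw": 0},{"claw": -1,"x": 0,"y": 0,"z": 0,"yaw": 0},{"claw": -1,"x": 0,"y": 0,"z": 0,"yaw": 0},{"claw": -1,"x": 0,"y": 0,"z": 0,"yaw": 0},{"claw": -1,"x": 0,"y": 0,"z": 0,"yaw": 0}])

```text
clock: 37.75
ee_pos: [526.9, -9.5, -17.1]
orientation: [-3.142, -0.001, -0.142]
ft_force: [0.1, -0.0, 4.2]
gripper_width: 49.9
grasp_force: 30.0
```

Request:
play_rows(steps=[{"claw": -1,"x": 0,"y": 0,"z": -0.6,"yaw": 0},{"claw": -1,"x": 0,"y": 0,"z": -1,"yaw": 0},{"claw": -1,"x": 0,"y": 0,"z": -1,"yaw": 0},{"claw": -1,"x": 0,"y": 0,"z": -1,"yaw": 0},{"claw": -1,"x": 0,"y": 0,"z": -1,"yaw": -0.6},{"claw": -1,"x": 0,"y": 0,"z": 0,"yaw": -0.6},{"claw": -1,"x": 0,"y": 0,"z": 0,"yaw": 0}])

```text
clock: 38.62
ee_pos: [526.3, -9.5, 166.4]
orientation: [3.142, -0.0, 0.001]
ft_force: [-0.1, -0.5, -0.7]
gripper_width: 49.8
grasp_force: 30.0
```

Request:
play_rows(steps=[{"claw": -1,"x": -0.03,"y": 0.95,"z": 0,"yaw": 0},{"claw": -1,"x": -0.03,"y": 0.95,"z": 0,"yaw": 0},{"claw": -1,"x": -0.03,"y": 0.95,"z": 0,"yaw": 0},{"claw": -1,"x": -0.03,"y": 0.95,"z": 0,"yaw": 0},{"claw": -1,"x": -0.03,"y": 0.95,"z": 0,"yaw": 0},{"claw": -1,"x": -0.03,"y": 0.95,"z": 0,"yaw": 0},{"claw": -1,"x": -0.03,"y": 0.95,"z": 0,"yaw": 0},{"claw": -1,"x": -0.03,"y": 0.95,"z": 0,"yaw": 0},{"claw": -1,"x": -0.03,"y": 0.95,"z": 0,"yaw": 0},{"claw": -1,"x": -0.03,"y": 0.95,"z": 0,"yaw": 0},{"claw": -1,"x": -0.03,"y": 0.9,"z": 0,"yaw": 0}])

```text
clock: 40.0
ee_pos: [513.3, -426.3, 164.7]
orientation: [-3.139, 0.002, -0.0]
ft_force: [0.3, -0.6, -1.0]
gripper_width: 49.8
grasp_force: 30.0
```

Request:
play_rows(steps=[{"claw": -1,"x": 0,"y": 0,"z": 0,"yaw": 0},{"claw": -1,"x": 0,"y": 0,"z": 1,"yaw": 0},{"claw": -1,"x": 0,"y": 0,"z": 1,"yaw": 0},{"claw": -1,"x": 0,"y": 0,"z": 0.5,"yaw": 0},{"claw": -1,"x": 0,"y": 0,"z": 0,"yaw": 0},{"claw": 0.4,"x": 0,"y": 0,"z": 0,"yaw": 0},{"claw": 0.4,"x": 0,"y": 0,"z": 0,"yaw": 0},{"claw": 0.4,"x": 0,"y": 0,"z": 0,"yaw": 0},{"claw": 0.4,"x": 0,"y": 0,"z": -1,"yaw": 0},{"claw": 1,"x": 0,"y": 0,"z": -1,"yaw": 0},{"claw": 1,"x": 0,"y": 0,"z": -1,"yaw": 0}])

```text
clock: 41.38
ee_pos: [514.1, -425.6, 188.3]
orientation: [3.141, -0.001, 0.002]
ft_force: [0.0, -0.3, -0.1]
gripper_width: 80.6
grasp_force: 0.0
```

All litter is delivered. Now to a vantage point over the tray.

Request:
play_rows(steps=[{"claw": 1,"x": -0.05,"y": -1,"z": -0.13,"yaw": 0},{"claw": 1,"x": -0.05,"y": -1,"z": -0.13,"yaw": 0},{"claw": 1,"x": -0.05,"y": -1,"z": -0.13,"yaw": 0},{"claw": 1,"x": -0.05,"y": -1,"z": -0.13,"yaw": 0},{"claw": 1,"x": -0.05,"y": -1,"z": -0.13,"yaw": 0},{"claw": 1,"x": -0.05,"y": -1,"z": -0.13,"yaw": 0},{"claw": 1,"x": -0.05,"y": -1,"z": -0.13,"yaw": 0},{"claw": 1,"x": -0.05,"y": -1,"z": -0.13,"yaw": 0},{"claw": 1,"x": -0.05,"y": -1,"z": -0.13,"yaw": 0},{"claw": 1,"x": -0.05,"y": -1,"z": -0.13,"yaw": 0},{"claw": 1,"x": -0.05,"y": -1,"z": -0.13,"yaw": 0},{"claw": 1,"x": -0.05,"y": -1,"z": -0.13,"yaw": 0}])

```text
clock: 42.88
ee_pos: [489.2, 55.7, 249.7]
orientation: [3.141, -0.002, 0.001]
ft_force: [0.5, 0.4, 0.0]
gripper_width: 93.1
grasp_force: 0.0
```

Request:
play_rows(steps=[{"claw": 1,"x": 0,"y": -1,"z": 0,"yaw": 0},{"claw": 1,"x": 0,"y": -0.65,"z": 0,"yaw": 0},{"claw": 1,"x": 0,"y": 0,"z": 0,"yaw": 0}])

```text
clock: 43.25
ee_pos: [488.9, 121.9, 249.4]
orientation: [-3.141, -0.001, 0.005]
ft_force: [-0.0, -0.2, -1.0]
gripper_width: 92.7
grasp_force: 0.0
```

```bash
python3 - <<'E'
from h import *
s=status.state(); print(s["clock"],s["ee_pos"],s["orientation"])
im,i=snap("wrist","pics/w15.png"); b=im.astype(int)
T=np.array([proj(i,[x,y,14]) for x,y in [(411,258),(789,122),(732,-31),(363,109)]]); print(T.round().tolist())
t=np.zeros(b.shape[:2],np.uint8); cv2.fillPoly(t,[T.astype(int)],1); t[232:]=0; t=cv2.erode(t,np.ones((7,7)))
print(np.median(b[t>0],axis=0))
g=b.min(2)
blue=(b[...,0]-b[...,2]>60); dark=(b.max(2)<60)
for n,m in (("blue",blue),("dark",dark)):
    k,l,st,cc=cv2.connectedComponentsWithStats((m&(t>0)).astype(np.uint8))
    for j in range(1,k):
        if st[j,4]>60: print(n,st[j],cc[j].round(),unproj(i,cc[j],30).round(),unproj(i,cc[j],100).round())
# coarse map
a=(t>0)
hsv=cv2.cvtColor(im,cv2.COLOR_BGR2HSV)
for r in range(0,232,8):
    print("%3d "%r+"".join(" " if not a[r,c] else ("B" if blue[r,c] else "#" if dark[r,c] else str(min(9,g[r,c]//25))) for c in range(60,620,6)))
E
```

```text
43.25 [488.94482542 121.88233709 249.39327279] [-3.14137355e+00 -1.18630049e-03  4.67870913e-03]
[[215.0, 228.0], [318.0, -95.0], [451.0, -38.0], [327.0, 262.0]]
[188. 191. 182.]
blue [331 162  24  26 350] [343. 175.] [485.  91.  30.] [496.  96. 100.]
blue [225 214  28  15 256] [237. 222.] [424. 225.  30.] [445. 208. 100.]
dark [341  85  23  22 270] [352.  96.] [579.  82.  30.] [575.  88. 100.]
dark [267 196   8  22  72] [271. 207.] [444. 180.  30.] [462. 171. 100.]
dark [236 211  20  18 100] [248. 217.] [431. 210.  30.] [452. 195. 100.]
  0                                        77777777777777777777777                                
  8                                        77777777777777777777775                                
 16                                       77777777777777777777777                                 
 24                                       77777777777777777777774                                 
 32                                      77777767777777777777777                                  
 40                                      77777544677777777777
[... 1567 characters left out ...]
4455544BB25                                           
176                               7777777777744444BBB7                                            
184                              77766777777777776BB65                                            
192                              73222234446676676666                                             
200                             64444322444644444445                                              
208                             5544444#344444444444                                              
216                             3B10#44#44444444444                                               
224                            4BBB0B44344444444443
```

```bash
python3 - <<'E'
from h import *
im=cv2.imread("pics/w15.png"); i=info("pics/w15.png"); b=im.astype(int)
T=np.array([proj(i,[x,y,14]) for x,y in [(411,258),(789,122),(732,-31),(363,109)]])
t=np.zeros(b.shape[:2],np.uint8); cv2.fillPoly(t,[T.astype(int)],1); t[190:]=0; t=cv2.erode(t,np.ones((7,7)))
m=((b.min(2)<150)&(t>0)).astype(np.uint8); m=cv2.morphologyEx(m,cv2.MORPH_CLOSE,np.ones((5,5)))
k,l,st,cc=cv2.connectedComponentsWithStats(m)
for j in range(1,k):
    if st[j,4]>800:
        zz=32 if st[j,1]>100 else 27
        P=np.array([unproj(i,p,zz)[:2] for p in np.argwhere(l==j)[:,::-1]])
        c=P.mean(0); w,v=np.linalg.eigh(np.cov(P.T)); d=v[:,1]; d=d*np.sign(-d[1]); n=np.array([-d[1],d[0]])
        q=(P-c)@np.c_[d,n]; lo,hi=np.percentile(q,[0.5,99.5],axis=0)
        print("centroid",c.round(),"capdir",d.round(3),"yaw",round(np.arctan(d[1]/d[0]),3),"along",lo[0].round(),hi[0].round(),"across",lo[1].round(),hi[1].round(),"base",(c+d*lo[0]+n*(lo[1]+hi[1])/2).round(),"tip",(c+d*hi[0]).round())
E
```

```text
centroid [519. 122.] capdir [ 0.618 -0.787] yaw -0.905 along -47.0 194.0 across -59.0 51.0 base [487. 156.] tip [639. -31.]
centroid [606. 109.] capdir [-0.737 -0.676] yaw 0.743 along -40.0 48.0 across -25.0 24.0 base [635. 136.] tip [570.  76.]
```

```bash
python3 - <<'E'
from h import *
im=cv2.imread("pics/w15.png"); i=info("pics/w15.png"); b=im.astype(int)
T=np.array([proj(i,[x,y,14]) for x,y in [(411,258),(789,122),(732,-31),(363,109)]])
t=np.zeros(b.shape[:2],np.uint8); cv2.fillPoly(t,[T.astype(int)],1); t[190:]=0; t[:108]=0; t=cv2.erode(t,np.ones((5,11)))
m=((b.min(2)<150)&(t>0)).astype(np.uint8); m=cv2.morphologyEx(m,cv2.MORPH_OPEN,np.ones((7,7)))
k,l,st,cc=cv2.connectedComponentsWithStats(m)
for j in range(1,k):
    if st[j,4]>300:
        P=np.array([unproj(i,p,32)[:2] for p in np.argwhere(l==j)[:,::-1]])
        c=P.mean(0); w,v=np.linalg.eigh(np.cov(P.T)); d=v[:,1]; d=d*np.sign(-d[1]); n=np.array([-d[1],d[0]])
        q=(P-c)@np.c_[d,n]; lo,hi=np.percentile(q,[0.5,99.5],axis=0)
        print(st[j],"centroid",c.round(),"capdir",d.round(3),"yaw",round(np.arctan(d[1]/d[0]),3),lo.round(),hi.round(),"base",(c+d*lo[0]).round(),"tip",(c+d*hi[0]).round())
E
```

```text
[ 269  112   86   76 3606] centroid [514. 130.] capdir [-0.59  -0.807] yaw 0.939 [-47. -28.] [58. 27.] base [541. 168.] tip [479.  83.]
```

Blue bottle: base (541,168), cap tip (479,83), yaw 0.94. Black bottle: base (635,136), tip (571,77), yaw 0.74. Gripping the blue bottle near its cap end.

Request:
play_rows(steps=[{"claw": 0.6,"x": 0,"y": 0,"z": 0,"yaw": -0.97},{"claw": 0.6,"x": 0,"y": 0,"z": 0,"yaw": -0.97},{"claw": 0.6,"x": 0,"y": 0,"z": 0,"yaw": -0.97},{"claw": 0.6,"x": 0,"y": 0,"z": 0,"yaw": -0.97},{"claw": 0.6,"x": 0,"y": 0,"z": 0,"yaw": -0.97},{"claw": 0.6,"x": 0,"y": 0,"z": 0,"yaw": -0.97},{"claw": 0.6,"x": 0,"y": 0,"z": 0,"yaw": -0.97},{"claw": 0.6,"x": 0,"y": 0,"z": 0,"yaw": -0.97},{"claw": 0.6,"x": -0.3,"y": 0.37,"z": 1,"yaw": 0},{"claw": 0.6,"x": 0,"y": 0,"z": 1,"yaw": 0},{"claw": 0.6,"x": 0,"y": 0,"z": 1,"yaw": 0},{"claw": 0.6,"x": 0,"y": 0,"z": 0,"yaw": 0}])

```text
clock: 44.8
ee_pos: [491.4, 100.7, 126.4]
orientation: [-3.137, 0.004, 0.931]
ft_force: [0.3, -0.0, 0.5]
gripper_width: 74.8
grasp_force: 0.0
```

```bash
cat > bot.py <<'E'
from h import *
import sys
z=float(sys.argv[1]); s=status.state(); print(s["clock"],s["ee_pos"].round(1),s["orientation"].round(3),s["gripper_width"])
im,i=snap("wrist","pics/wb.png"); b=im.astype(int)
T=np.array([proj(i,[x,y,14]) for x,y in [(411,258),(789,122),(732,-31),(363,109)]])
t=np.zeros(b.shape[:2],np.uint8); cv2.fillPoly(t,[T.astype(int)],1); t[236:]=0
blue=(b[...,0]-b[...,2]>60); dark=(b.max(2)<60); g=b.min(2)
ys,xs=np.where(blue); 
k,l,st,cc=cv2.connectedComponentsWithStats(blue.astype(np.uint8))
for j in range(1,k):
    if st[j,4]>100: print("blue",st[j],unproj(i,cc[j],z).round())
for r in range(0,250,9):
    print("%3d "%r+"".join("." if not t[r,c] else ("B" if blue[r,c] else "#" if dark[r,c] else str(min(9,g[r,c]//25))) for c in range(100,560,7)))
E
python3 bot.py 32
```

```text
44.8 [491.4 100.7 126.4] [-3.137  0.004  0.931] 74.8070093565145
blue [ 137  113   48   50 1885] [412. 221.  32.]
blue [303 198  34  21 421] [486.  90.  32.]
  0 ......................................................7777777772#2
  9 ..................................................7777777777722#23
 18 ..............................................77777777777774222#23
 27 .........................................7777777777777777763222#12
 36 .....................................77777777777777777777743222#12
 45 .................................7777777777777777777777777442#1###
 54 .............................7777777777777777555677777777774422246
 63 .........................77777777777777777752445555577777777545777
 72 .....................777777777777777777777644445555477777777777777
 81 .................7777777777777777777777777434445554577777777777777
 90 .............77777777777777777777777777777434445554677777777777777
 99 ........7755545677777777777445554554577777434455554777777777777777
108 .......65445554322677777777344555544577777424555555777777777777777
117 .......BBBB#445
[... 345 characters left out ...]
.....24444324777777777245555554577777776647777777777777775366
171 ..........6344767777777777734555555557777777777777777777763564....
180 ...........47776766666447776455555546777777777777777744653........
189 ............54444444444444444344443444444777777753663.............
198 ............444444444444444440121024444447763564..................
207 .............3444444444444444B0BB0144443365.......................
216 .............244444444444444430BBB33432...........................
225 ..............34444444444444432362................................
234 ..............244432244432342.....................................
243 ..................................................................
```

Aligned: the bottle body is centred at column 320 between the fingers. Descend, grip, and lift slightly.

Request:
play_rows(steps=[{"claw": 0.6,"x": 0.08,"y": 0,"z": 1,"yaw": 0},{"claw": 0.6,"x": 0,"y": 0,"z": 1,"yaw": 0},{"claw": 0.6,"x": 0,"y": 0,"z": 0.8,"yaw": 0},{"claw": 0.6,"x": 0,"y": 0,"z": 0.5,"yaw": 0},{"claw": 0.6,"x": 0,"y": 0,"z": 0.25,"yaw": 0},{"claw": 0.6,"x": 0,"y": 0,"z": 0,"yaw": 0},{"claw": -1,"x": 0,"y": 0,"z": 0,"yaw": 0},{"claw": -1,"x": 0,"y": 0,"z": 0,"yaw": 0},{"claw": -1,"x": 0,"y": 0,"z": 0,"yaw": 0},{"claw": -1,"x": 0,"y": 0,"z": 0,"yaw": 0},{"claw": -1,"x": 0,"y": 0,"z": 0,"yaw": 0}])

```text
clock: 46.22
ee_pos: [496.5, 104.5, -12.4]
orientation: [3.14, -0.001, 0.933]
ft_force: [-0.5, 0.3, 6.4]
gripper_width: 55.4
grasp_force: 30.0
```

Request:
play_rows(steps=[{"claw": -1,"x": 0,"y": 0,"z": -0.3,"yaw": 0},{"claw": -1,"x": 0,"y": 0,"z": -0.5,"yaw": 0},{"claw": -1,"x": 0,"y": 0,"z": 0,"yaw": 0},{"claw": -1,"x": 0,"y": 0,"z": 0,"yaw": 0}])

```text
clock: 46.72
ee_pos: [495.4, 104.6, 18.5]
orientation: [-3.141, 0.0, 0.933]
ft_force: [-0.4, -0.5, -1.5]
gripper_width: 55.4
grasp_force: 30.0
```

```bash
python3 bot.py 60; python3 -c "
from rig import status; s=status.state(); print(s['ft_force'],s['torque'],s['grasp_force'])"
```

```text
46.725 [495.4 104.6  18.5] [-3.141  0.     0.933] 55.43781721907227
blue [   0  126   73   90 5280] [407. 222.  60.]
  0 ..............................................77777777777777777777
  9 .........................................7777777777777777777777777
 18 .....................................77777777777777777777777777777
 27 .................................777777777777777777776555667777777
 36 ............................77777777777777777777777333445555566777
 45 ........................777777777777777777777777774234445555555577
 54 ....................7777777777777777777777777777442345445555554677
 63 ...............777777777777777777777777777777777443454455555555777
 72 ...........7777777777777777777777777777777777776433334455555555777
 81 .......77777777777777777777777777777777777777774423454455555546777
 90 ..7777777777777777777775555555555555555577777774424544555555557777
 99 444567777777777777777744555555555555555467777774433444555555557777
108 444322222347777777777744455555555555554477777754##0144555555467777
117 554432222222677777777744455555555555554477777744#1225555
[... 399 characters left out ...]
55555555544777777744#######7777777777
180 444444322###3777777777644555555555555544777777542#######7777777777
189 44444432##247777777444744555555555555544777777765######47777777777
198 444443223445777444444445445555555555554447764444777776677777777777
207 .44443744444444444444440445555555555555444444444777777777777777777
216 .43677744444444444444443455555656565554444444444777777777777776433
225 ..34777444444444444444424555556555555554444444457777777777533466..
234 ...37774444444444444432445555555555555442344444677777633466.......
243 ..................................................................
[ 0.77866195  0.34132033 -1.87949532] [-0.08236256  0.00153608  0.0036789 ] 29.992942214012146
```

The bottle is held rigidly level at 30 N, so it has to swing under gravity. I'll lift it clear and ease the grip with a finger target just inside the diameter, watching the pad force.

Request:
play_rows(steps=[{"claw": -1,"x": 0,"y": 0,"z": -0.8,"yaw": 0},{"claw": -1,"x": 0,"y": 0,"z": -0.8,"yaw": 0},{"claw": -0.2,"x": 0,"y": 0,"z": 0,"yaw": 0},{"claw": 0,"x": 0,"y": 0,"z": 0,"yaw": 0},{"claw": 0.1,"x": 0,"y": 0,"z": 0,"yaw": 0}])

```text
clock: 47.4
ee_pos: [494.4, 104.5, 81.1]
orientation: [-3.139, 0.002, 0.933]
ft_force: [-0.8, 0.6, -1.7]
gripper_width: 55.3
grasp_force: 30.0
```

Request:
play_rows(steps=[{"claw": 0.15,"x": 0,"y": 0,"z": 0,"yaw": 0}])

```text
clock: 47.52
ee_pos: [495.0, 104.5, 81.7]
orientation: [-3.14, 0.001, 0.933]
ft_force: [-0.3, 0.6, -0.5]
gripper_width: 55.5
grasp_force: 30.0
```

Request:
play_rows(steps=[{"claw": 0.15,"x": 0,"y": 0,"z": 0.75,"yaw": 0},{"claw": 0.17,"x": 0,"y": 0,"z": 0,"yaw": 0},{"claw": 0.17,"x": 0,"y": 0,"z": 0,"yaw": 0}])

```text
clock: 47.9
ee_pos: [495.9, 104.6, 53.1]
orientation: [-3.141, 0.0, 0.933]
ft_force: [-0.1, 0.8, -1.1]
gripper_width: 55.5
grasp_force: 24.9
```

Request:
play_rows(steps=[{"claw": 0.18,"x": 0,"y": 0,"z": 0,"yaw": 0}])

```text
clock: 48.02
ee_pos: [496.5, 104.6, 53.7]
orientation: [3.14, -0.001, 0.933]
ft_force: [-0.4, 0.2, -0.9]
gripper_width: 55.9
grasp_force: 17.1
```

Request:
play_rows(steps=[{"claw": 0.185,"x": 0,"y": 0,"z": 0,"yaw": 0}])

```text
clock: 48.15
ee_pos: [496.3, 104.6, 53.5]
orientation: [3.14, -0.001, 0.933]
ft_force: [-0.5, -0.3, -1.7]
gripper_width: 55.8
grasp_force: 13.2
```

```bash
python3 bot.py 90
```

```text
48.15 [496.3 104.6  53.5] [ 3.14e+00 -1.00e-03  9.33e-01] 55.83905150459011
blue [  54  125   70   71 3794] [432. 210.  90.]
  0 ..................................................7777777777777777
  9 ..............................................77777777777777777777
 18 ..........................................777777777777777777777774
 27 .....................................77777777777777777777777777774
 36 .................................777777777777777777777777777777774
 45 .............................7777777777777777777655566677777777777
 54 .........................77777777777777777777775334455555677777777
 63 ....................7777777777777777777777777642344455555477777777
 72 ................77777777777777777777777777777443454555555577777777
 81 ............777777777777777777777777777777777443444555555577777777
 90 ........7777777777777775565555555555555577777423444555554777777777
 99 ...777777777777777777744555555555545554467776434545555555777777777
108 355555432333477777777744555555555555554477774424445555555777777777
117 444555554222224777777744455555555555554477774312
[... 312 characters left out ...]
#4444432#22777777544555555555555544777774#####377777777777777
171 ...B##444442###7777777644555555555555544777744######77777777777777
180 ....#444443#23677777776555555555555555447777663#####77777777777777
189 ....44444324477764544444455555555555554577757777777777777777777777
198 .....4446544444444444444445555555555555444444777777777777777774356
207 .....647744444464444444144555555566555544444477777777777753466....
216 ......277544444444444443455555555555555444444777777763367.........
225 .......3774444444444444245555555655555544444477633576.............
234 .......27744444444444324455555556555555423432466..................
243 ..................................................................
```

Near the target width the grip force follows the finger target (25, then 17, then 13 N). Easing it further.

Request:
play_rows(steps=[{"claw": 0.19,"x": 0,"y": 0,"z": 0,"yaw": 0},{"claw": 0.192,"x": 0,"y": 0,"z": 0,"yaw": 0}])

```text
clock: 48.45
ee_pos: [495.8, 104.6, 52.9]
orientation: [3.141, -0.0, 0.933]
ft_force: [-0.2, 0.4, -1.3]
gripper_width: 55.7
grasp_force: 8.1
```

```bash
cat > tilt.py <<'E'
from h import *
s=status.state(); im,i=snap("wrist","pics/wt.png"); b=im.astype(int).min(2)
print(s["ee_pos"].round(1),s["gripper_width"].round(2),s["grasp_force"].round(1),s["ft_force"].round(1))
for r in range(60,240,15): # bottle run around col 318: body <165
    row=b[r,150:490]; d=(row<165)&(row>20); c=168
    if not d[c]: print(r,"-",end="; "); continue
    a=c
    while a>0 and d[a-1]: a-=1
    e=c
    while e<339 and d[e+1]: e+=1
    print(r,a+150,e+150,e-a,end="; ")
print()
E
python3 tilt.py
```

```text
Traceback (most recent call last):
  File "tilt.py", line 3, in <module>
    print(s["ee_pos"].round(1),s["gripper_width"].round(2),s["grasp_force"].round(1),s["ft_force"].round(1))
                               ^^^^^^^^^^^^^^^^^^^^^^^^
AttributeError: 'float' object has no attribute 'round'
```

Request:
play_rows(steps=[{"claw": 0.195,"x": 0,"y": 0,"z": 0,"yaw": 0},{"claw": 0.195,"x": 0,"y": 0,"z": 0,"yaw": 0}])

```text
clock: 48.75
ee_pos: [495.7, 104.6, 52.7]
orientation: [-3.142, 0.0, 0.933]
ft_force: [0.4, 0.0, -1.2]
gripper_width: 55.8
grasp_force: 5.9
```

```bash
python3 tilt.py
```

```text
Traceback (most recent call last):
  File "tilt.py", line 3, in <module>
    print(s["ee_pos"].round(1),s["gripper_width"].round(2),s["grasp_force"].round(1),s["ft_force"].round(1))
                               ^^^^^^^^^^^^^^^^^^^^^^^^
AttributeError: 'float' object has no attribute 'round'
```

```bash
sed -i 's/s\["gripper_width"\].round(2),s\["grasp_force"\].round(1)/round(s["gripper_width"],2),round(s["grasp_force"],1)/' tilt.py; python3 tilt.py
```

```text
[495.7 104.6  52.7] 55.72 5.9 [ 0.1 -0.2 -1.1]
60 -; 75 -; 90 270 363 93; 105 261 373 112; 120 261 373 112; 135 260 373 113; 150 259 373 114; 165 259 374 115; 180 259 374 115; 195 267 411 144; 210 264 411 147; 225 164 410 246;
```

Request:
play_rows(steps=[{"claw": 0.197,"x": 0,"y": 0,"z": 0,"yaw": 0},{"claw": 0.197,"x": 0,"y": 0,"z": 0,"yaw": 0}])

```text
clock: 49.1
ee_pos: [495.7, 104.5, 52.7]
orientation: [-3.142, 0.0, 0.933]
ft_force: [0.1, -0.7, -1.3]
gripper_width: 56.0
grasp_force: 4.7
```

```bash
python3 tilt.py
```

```text
[495.7 104.5  52.7] 55.98 4.7 [ 0.1 -0.7 -1.3]
60 -; 75 -; 90 -; 105 283 351 68; 120 270 364 94; 135 268 366 98; 150 266 367 101; 165 265 368 103; 180 264 369 105; 195 209 370 161; 210 162 411 249; 225 165 410 245;
```

It has started to swing at 4.7 N. Holding this grip and waiting.

Request:
play_rows(steps=[{"claw": 0.197,"x": 0,"y": 0,"z": 0,"yaw": 0},{"claw": 0.197,"x": 0,"y": 0,"z": 0,"yaw": 0},{"claw": 0.197,"x": 0,"y": 0,"z": 0,"yaw": 0},{"claw": 0.197,"x": 0,"y": 0,"z": 0,"yaw": 0}])

```text
clock: 49.65
ee_pos: [495.8, 104.6, 52.8]
orientation: [3.142, -0.0, 0.933]
ft_force: [0.5, -0.1, -0.8]
gripper_width: 56.1
grasp_force: 4.7
```

```bash
python3 tilt.py
```

```text
[495.8 104.6  52.8] 56.06 4.7 [ 0.5 -0.1 -0.8]
60 -; 75 -; 90 -; 105 283 351 68; 120 270 363 93; 135 268 366 98; 150 266 367 101; 165 265 368 103; 180 264 369 105; 195 208 371 163; 210 162 411 249; 225 165 410 245;
```

Request:
play_rows(steps=[{"claw": 0.199,"x": 0,"y": 0,"z": 0,"yaw": 0},{"claw": 0.199,"x": 0,"y": 0,"z": 0,"yaw": 0},{"claw": 0.199,"x": 0,"y": 0,"z": 0,"yaw": 0}])

```text
clock: 50.08
ee_pos: [495.7, 104.5, 52.7]
orientation: [-3.142, 0.0, 0.933]
ft_force: [-0.8, -0.5, -1.6]
gripper_width: 55.8
grasp_force: 3.2
```

```bash
python3 tilt.py
```

```text
[495.7 104.5  52.7] 55.85 3.2 [-0.8 -0.5 -1.6]
60 -; 75 -; 90 -; 105 -; 120 -; 135 -; 150 293 341 48; 165 279 355 76; 180 274 359 85; 195 209 368 159; 210 162 411 249; 225 165 410 245;
```

Request:
play_rows(steps=[{"claw": 0.2005,"x": 0,"y": 0,"z": 0,"yaw": 0},{"claw": 0.2005,"x": 0,"y": 0,"z": 0,"yaw": 0},{"claw": 0.2005,"x": 0,"y": 0,"z": 0,"yaw": 0}])

```text
clock: 50.5
ee_pos: [495.7, 104.6, 52.8]
orientation: [3.142, 0.0, 0.933]
ft_force: [-0.2, 1.0, -0.6]
gripper_width: 56.2
grasp_force: 2.2
```

```bash
python3 tilt.py
```

```text
[495.7 104.6  52.8] 56.17 2.2 [-0.2  1.  -0.6]
60 -; 75 -; 90 -; 105 -; 120 -; 135 -; 150 292 342 50; 165 279 355 76; 180 274 359 85; 195 209 368 159; 210 162 411 249; 225 165 410 245;
```

The bottle now hangs at about 70°. Lower it until the base edge touches the tray, then swing the grip over the base.

Request:
play_rows(steps=[{"claw": 0.197,"x": 0,"y": 0,"z": 0.1,"yaw": 0},{"claw": 0.197,"x": 0,"y": 0,"z": 0.1,"yaw": 0},{"claw": 0.197,"x": 0,"y": 0,"z": 0.1,"yaw": 0},{"claw": 0.197,"x": 0,"y": 0,"z": 0,"yaw": 0}])

```text
clock: 51.05
ee_pos: [496.5, 104.6, 41.1]
orientation: [3.14, -0.001, 0.933]
ft_force: [-0.8, -0.2, 3.0]
gripper_width: 56.1
grasp_force: 5.0
```

Request:
play_rows(steps=[{"claw": 0.197,"x": 0,"y": 0,"z": 0.05,"yaw": 0},{"claw": 0.197,"x": 0,"y": 0,"z": 0.05,"yaw": 0},{"claw": 0.197,"x": 0,"y": 0,"z": 0,"yaw": 0}])

```text
clock: 51.42
ee_pos: [496.7, 104.6, 37.5]
orientation: [3.14, -0.001, 0.933]
ft_force: [0.7, -0.1, 6.3]
gripper_width: 56.1
grasp_force: 5.2
```

```bash
python3 tilt.py; python3 bot.py 100 | grep blue
```

```text
[496.7 104.6  37.5] 56.07 5.2 [ 0.7 -0.1  6.3]
60 -; 75 -; 90 -; 105 -; 120 -; 135 -; 150 294 340 46; 165 279 355 76; 180 274 360 86; 195 270 373 103; 210 203 374 171; 225 155 418 263; 
blue [  26  127   76   78 4579] [438. 207. 100.]
blue [299 271  37   9 104] [494. 103. 100.]
```

Contact at the predicted height. Now swing over.

Request:
play_rows(steps=[{"claw": 0.197,"x": 0.15,"y": 0,"z": 0,"yaw": 0},{"claw": 0.197,"x": 0.15,"y": 0,"z": 0,"yaw": 0},{"claw": 0.197,"x": 0.15,"y": 0,"z": 0,"yaw": 0},{"claw": 0.197,"x": 0.15,"y": 0,"z": 0,"yaw": 0},{"claw": 0.197,"x": 0,"y": 0,"z": 0,"yaw": 0}])

```text
clock: 52.15
ee_pos: [510.1, 124.3, 36.4]
orientation: [-3.141, 0.0, 0.934]
ft_force: [-0.3, 0.0, -1.2]
gripper_width: 55.8
grasp_force: 5.1
```

```bash
python3 tilt.py; python3 bot.py 100 | grep blue
```

```text
[510.1 124.3  36.4] 55.81 5.1 [-0.3  0.  -1.2]
60 -; 75 -; 90 -; 105 -; 120 -; 135 -; 150 -; 165 295 336 41; 180 280 353 73; 195 274 373 99; 210 203 425 222; 225 150 419 269; 
blue [  36  185   71   72 3366] [437. 208. 100.]
blue [289 263  55  17 402] [508. 125. 100.]
```

Request:
play_rows(steps=[{"claw": 0.197,"x": 0,"y": 0,"z": 0.1,"yaw": 0},{"claw": 0.197,"x": 0,"y": 0,"z": 0.05,"yaw": 0},{"claw": 0.197,"x": 0.12,"y": 0,"z": 0,"yaw": 0},{"claw": 0.197,"x": 0.12,"y": 0,"z": 0,"yaw": 0},{"claw": 0.197,"x": 0,"y": 0,"z": 0,"yaw": 0}])

```text
clock: 52.88
ee_pos: [515.8, 131.9, 30.6]
orientation: [-3.141, -0.0, 0.933]
ft_force: [-1.0, 1.0, 1.3]
gripper_width: 55.9
grasp_force: 5.3
```

```bash
python3 tilt.py; python3 bot.py 100 | grep blue
```

```text
[515.8 131.9  30.6] 55.93 5.3 [-1.   1.   1.3]
60 150 320 170; 75 -; 90 -; 105 -; 120 -; 135 -; 150 -; 165 -; 180 288 346 58; 195 278 377 99; 210 150 489 339; 225 150 427 277; 
blue [  30  211   64   59 2070] [436. 213. 100.]
blue [281 255  67  26 754] [517. 136. 100.]
```

Nearly upright: base edge at row ~175 against 172 predicted. Press lightly to seat it, then check.

Request:
play_rows(steps=[{"claw": 0.197,"x": 0.05,"y": 0,"z": 0.05,"yaw": 0},{"claw": 0.197,"x": 0,"y": 0,"z": 0.05,"yaw": 0},{"claw": 0.197,"x": 0,"y": 0,"z": 0.05,"yaw": 0},{"claw": 0.197,"x": 0,"y": 0,"z": 0,"yaw": 0}])

```text
clock: 53.48
ee_pos: [518.1, 133.7, 25.5]
orientation: [3.14, -0.002, 0.933]
ft_force: [0.7, 2.1, 4.2]
gripper_width: 55.8
grasp_force: 5.5
```

```bash
python3 tilt.py; python3 bot.py 103 | grep blue;python3 - <<'E'
from h import *
i=info("pics/wt.png"); s=status.state(); x=np.array([np.cos(.934),np.sin(.934),0]); e=s["ee_pos"].copy(); e[2]=0
for z in (4,50,96): print(z,proj(i,e+28*x+[0,0,z]).round())
im=cv2.imread("pics/wt.png").astype(int); print([(r,im[r,318].tolist()) for r in range(160,290,6)])
E
```

```text
[518.1 133.7  25.5] 55.79 5.5 [0.7 2.1 4.2]
60 150 332 182; 75 -; 90 -; 105 -; 120 -; 135 -; 150 -; 165 -; 180 294 340 46; 195 277 377 100; 210 150 489 339; 225 150 429 279; 
blue [  20  222   62   55 1804] [439. 213. 103.]
blue [ 278  247   74   34 1242] [522. 142. 103.]
4 [319. 176.]
50 [319. 190.]
96 [320. 213.]
[(160, [185, 193, 184]), (166, [187, 194, 185]), (172, [184, 192, 183]), (178, [71, 76, 73]), (184, [71, 74, 69]), (190, [72, 76, 71]), (196, [94, 97, 94]), (202, [120, 126, 119]), (208, [127, 133, 126]), (214, [128, 135, 126]), (220, [129, 137, 129]), (226, [128, 136, 127]), (232, [65, 50, 39]), (238, [49, 26, 3]), (244, [54, 27, 13]), (250, [80, 44, 19]), (256, [77, 41, 17]), (262, [81, 44, 19]), (268, [73, 34, 7]), (274, [78, 40, 19]), (280, [69, 39, 17]), (286, [49, 50, 49])]
```

Request:
play_rows(steps=[{"claw": 0.22,"x": 0,"y": 0,"z": 0,"yaw": 0},{"claw": 0.26,"x": 0,"y": 0,"z": 0,"yaw": 0},{"claw": 0.35,"x": 0,"y": 0,"z": 0,"yaw": 0},{"claw": 0.5,"x": 0,"y": 0,"z": 0,"yaw": 0},{"claw": 0.5,"x": 0,"y": 0,"z": 0,"yaw": 0},{"claw": 0.5,"x": 0,"y": 0,"z": -0.6,"yaw": 0},{"claw": 0.5,"x": 0,"y": 0,"z": -1,"yaw": 0},{"claw": 0.5,"x": 0,"y": 0,"z": -1,"yaw": 0},{"claw": 0.5,"x": 0,"y": 0,"z": -1,"yaw": 0},{"claw": 0.5,"x": 0,"y": 0,"z": -1,"yaw": 0},{"claw": 0.5,"x": -0.5,"y": 0,"z": -1,"yaw": 0},{"claw": 0.5,"x": -0.5,"y": 0,"z": 0,"yaw": 0}])

```text
clock: 55.08
ee_pos: [494.8, 100.7, 252.1]
orientation: [3.136, -0.004, 0.934]
ft_force: [-0.4, -0.1, -0.6]
gripper_width: 69.9
grasp_force: 0.0
```

```bash
python3 bot.py 105
```

```text
55.075 [494.8 100.7 252.1] [ 3.136 -0.004  0.934] 69.91357124198534
blue [197 118  31  31 794] [441. 205. 105.]
blue [300 126  31  32 786] [518. 136. 105.]
  0 ..................................................................
  9 ..................................................................
 18 .......................................................772........
 27 ...................................................77777734.......
 36 ...............................................7777776344##.......
 45 ...........................................7777777762243###.......
 54 ......................................777777777777622233###.......
 63 ..................................7777777777777777422133343.......
 72 ..............................7777777777777777777744##136735......
 81 ..........................7777777777777634556777777646777767......
 90 ......................77777777777777777354554777777777777775......
 99 ..................777777777777777777777345554777777777777772......
108 ..............7755547777777777777777775445555777777777777772......
117 .............4742
[... 343 characters left out ...]
...........477777777777744447777777777777776564..............
171 ................7777777777777777777777777777565...................
180 .................4564444777777644454777566........................
189 ..................45444444446644444344............................
198 ..................444444444447443.................................
207 ...................4444443342.....................................
216 ...................44342..........................................
225 ..................................................................
234 ..................................................................
243 ..................................................................
```

The blue bottle stands at (518,136). It would be under the gripper body when I reach for the black bottle, so I'll shift it to about (472,116) first.

Request:
play_rows(steps=[{"claw": 0.5,"x": 0.5,"y": -0.03,"z": 0,"yaw": 0},{"claw": 0.5,"x": 0.55,"y": -0.03,"z": 0,"yaw": 0},{"claw": 0.5,"x": 0,"y": 0,"z": 1,"yaw": 0},{"claw": 0.5,"x": 0,"y": 0,"z": 1,"yaw": 0},{"claw": 0.5,"x": 0,"y": 0,"z": 1,"yaw": 0},{"claw": 0.5,"x": 0,"y": 0,"z": 1,"yaw": 0},{"claw": 0.5,"x": 0,"y": 0,"z": 0.9,"yaw": 0},{"claw": 0.5,"x": 0,"y": 0,"z": 0.6,"yaw": 0},{"claw": 0,"x": 0,"y": 0,"z": 0,"yaw": 0},{"claw": 0,"x": 0,"y": 0,"z": 0,"yaw": 0},{"claw": 0,"x": 0,"y": 0,"z": 0,"yaw": 0},{"claw": 0,"x": 0,"y": 0,"z": 0,"yaw": 0}])

```text
clock: 56.62
ee_pos: [516.8, 136.4, 29.6]
orientation: [3.14, -0.001, 0.933]
ft_force: [-0.5, -0.0, -0.9]
gripper_width: 56.2
grasp_force: 29.8
```

Request:
play_rows(steps=[{"claw": 0,"x": 0,"y": 0,"z": -0.2,"yaw": 0},{"claw": 0,"x": -0.36,"y": -0.21,"z": 0,"yaw": 0},{"claw": 0,"x": -0.36,"y": -0.21,"z": 0,"yaw": 0},{"claw": 0,"x": -0.36,"y": -0.21,"z": 0,"yaw": 0},{"claw": 0,"x": 0,"y": 0,"z": 0,"yaw": 0},{"claw": 0,"x": 0,"y": 0,"z": 0.1,"yaw": 0},{"claw": 0,"x": 0,"y": 0,"z": 0.1,"yaw": 0},{"claw": 0,"x": 0,"y": 0,"z": 0,"yaw": 0}])

```text
clock: 57.62
ee_pos: [470.4, 116.6, 28.3]
orientation: [-3.141, 0.0, 0.933]
ft_force: [-0.5, 0.5, -0.9]
gripper_width: 56.0
grasp_force: 29.8
```

Request:
play_rows(steps=[{"claw": 0,"x": 0,"y": 0,"z": 0.05,"yaw": 0},{"claw": 0.19,"x": 0,"y": 0,"z": 0,"yaw": 0},{"claw": 0.22,"x": 0,"y": 0,"z": 0,"yaw": 0},{"claw": 0.3,"x": 0,"y": 0,"z": 0,"yaw": 0},{"claw": 0.5,"x": 0,"y": 0,"z": 0,"yaw": 0},{"claw": 0.5,"x": 0,"y": 0,"z": -0.6,"yaw": 0},{"claw": 0.5,"x": 0,"y": 0,"z": -1,"yaw": 0},{"claw": 0.5,"x": 0,"y": 0,"z": -1,"yaw": 0},{"claw": 0.5,"x": 0,"y": 0,"z": -1,"yaw": 0},{"claw": 0.2,"x": 0,"y": 0,"z": 0,"yaw": 0.8},{"claw": 0.2,"x": 0,"y": 0,"z": 0,"yaw": 0.8},{"claw": 0.2,"x": 0,"y": 0,"z": 0,"yaw": 0}])

```text
clock: 59.12
ee_pos: [469.9, 116.6, 170.6]
orientation: [-3.141, 0.0, 0.742]
ft_force: [-0.1, -0.0, -0.1]
gripper_width: 56.0
grasp_force: 0.0
```

Request:
play_rows(steps=[{"claw": 0.2,"x": 0.57,"y": 0.81,"z": 0,"yaw": 0},{"claw": 0.2,"x": 0.57,"y": 0.81,"z": 0,"yaw": 0},{"claw": 0.2,"x": 0.57,"y": 0.81,"z": 0,"yaw": 0},{"claw": 0.2,"x": 0,"y": 0,"z": 0.8,"yaw": 0},{"claw": 0.2,"x": 0,"y": 0,"z": 0,"yaw": 0}])

```text
clock: 59.75
ee_pos: [584.0, 90.9, 135.6]
orientation: [-3.137, 0.005, 0.742]
ft_force: [0.4, -0.0, 0.8]
gripper_width: 55.8
grasp_force: 0.0
```

```bash
python3 bot.py 105
```

```text
59.75 [584.   90.9 135.6] [-3.137  0.005  0.742] 55.84373569356815
blue [ 56 229  39  30 680] [444. 211. 105.]
  0 .................................................72...............
  9 ..............................................777737..............
 18 ............................................77777772..............
 27 ..........................................77776553###.............
 36 .......................................777777344#####.............
 45 .....................................7777777#333######............
 54 ...................................777777772#333######............
 63 ................................777777777742#2333###446...........
 72 ..............................777777777777422#233334772...........
 81 ............................77777777777777442##123777736..........
 90 ..........................777777777777777774444677777772..........
 99 .......................7777777777777777777777777777777736.........
108 .....................777777777777777777777777777777777762.........
117 ...................777777777545555447777777777777777777746....
[... 298 characters left out ...]
..7766777777777777777775455555477777777777777777777636.......
171 .....7777667777777777777777764555554777777777777777777363.........
180 ...666777777777777777777777774555555777777777777777555............
189 666643367676767446774444477777344434476545777777646...............
198 632222222767765444454444444444####244444457777373.................
207 443222222267776444444444444444####344444457464....................
216 4444222222767764444444444444444444445444336.......................
225 4444422##2666764322344444444444444445434..........................
234 .344422##57676622222222444444444444242............................
243 ..................................................................
```

```bash
python3 - <<'E'
from h import *
i=info("pics/wb.png"); b=cv2.imread("pics/wb.png").astype(int).min(2)
for r in (118,130,145,160,175,184):
    d=np.where(b[r,270:400]<150)[0]+270; print(r,d.min(),d.max(),unproj(i,((d.min()+d.max())/2,r),27).round(1))
c=b[95:225,324]; print([(95+k,int(v)) for k,v in enumerate(c) if k%4==0])
s=status.state(); x=np.array([np.cos(.742),np.sin(.742)]); 
for uv in ((324,112),(324,211)):
    p=unproj(i,uv,27)[:2]; d=p-s["ee_pos"][:2]; print(p.round(), "tool",d@x, d@[x[1],-x[0]])
E
```

```text
118 296 347 [632.9 132.6  27. ]
130 295 347 [624.9 126.   27. ]
145 296 347 [615.6 116.8  27. ]
160 296 348 [606.  107.4  27. ]
175 297 347 [596.   98.2  27. ]
184 303 342 [590.2  92.2  27. ]
[(95, 184), (99, 182), (103, 183), (107, 181), (111, 183), (115, 147), (119, 132), (123, 131), (127, 133), (131, 134), (135, 132), (139, 131), (143, 133), (147, 134), (151, 133), (155, 132), (159, 135), (163, 143), (167, 143), (171, 142), (175, 145), (179, 141), (183, 133), (187, 118), (191, 101), (195, 50), (199, 11), (203, 21), (207, 13), (211, 52), (215, 119), (219, 105), (223, 105)]
[638. 135.] tool 68.57005417003313 3.8726965667451023
[572.  74.] tool -20.870603848798762 4.1275106010765095
```

Request:
play_rows(steps=[{"claw": 0.2,"x": 0.03,"y": 0.07,"z": 1,"yaw": 0},{"claw": 0.2,"x": 0,"y": 0,"z": 1,"yaw": 0},{"claw": 0.2,"x": 0,"y": 0,"z": 1,"yaw": 0},{"claw": 0.2,"x": 0,"y": 0,"z": 0.5,"yaw": 0},{"claw": 0.2,"x": 0,"y": 0,"z": 0.3,"yaw": 0},{"claw": 0.2,"x": 0,"y": 0,"z": 0,"yaw": 0},{"claw": -0.1,"x": 0,"y": 0,"z": 0,"yaw": 0},{"claw": -0.1,"x": 0,"y": 0,"z": 0,"yaw": 0},{"claw": -0.1,"x": 0,"y": 0,"z": 0,"yaw": 0},{"claw": -0.1,"x": 0,"y": 0,"z": 0,"yaw": 0}])

```text
clock: 61.05
ee_pos: [590.2, 89.7, -11.9]
orientation: [3.14, -0.002, 0.741]
ft_force: [-0.8, 0.2, 6.8]
gripper_width: 45.2
grasp_force: 29.9
```

Request:
play_rows(steps=[{"claw": -0.1,"x": 0,"y": 0,"z": -0.5,"yaw": 0},{"claw": -0.1,"x": 0,"y": 0,"z": -0.7,"yaw": 0},{"claw": -0.1,"x": 0,"y": 0,"z": -0.4,"yaw": 0},{"claw": -0.1,"x": 0,"y": 0,"z": 0,"yaw": 0}])

```text
clock: 61.55
ee_pos: [590.1, 89.7, 52.0]
orientation: [3.14, -0.002, 0.741]
ft_force: [0.8, -0.3, -0.9]
gripper_width: 45.6
grasp_force: 29.9
```

```bash
python3 tilt.py
```

```text
[590.1  89.7  52. ] 45.6 29.9 [ 0.8 -0.3 -0.9]
60 -; 75 -; 90 -; 105 -; 120 275 360 85; 135 264 364 100; 150 265 364 99; 165 265 364 99; 180 266 364 98; 195 267 365 98; 210 167 419 252; 225 277 419 142;
```

Request:
play_rows(steps=[{"claw": -0.1,"x": 0,"y": 0,"z": 0.4,"yaw": 0},{"claw": -0.05,"x": 0,"y": 0,"z": 0,"yaw": 0},{"claw": -0.02,"x": 0,"y": 0,"z": 0,"yaw": 0},{"claw": -0.018,"x": 0,"y": 0,"z": 0,"yaw": 0},{"claw": -0.018,"x": 0,"y": 0,"z": 0,"yaw": 0}])

```text
clock: 62.22
ee_pos: [589.3, 89.7, 35.0]
orientation: [3.141, -0.0, 0.741]
ft_force: [-0.8, 1.1, -1.5]
gripper_width: 46.3
grasp_force: 3.2
```

```bash
python3 tilt.py
```

```text
[589.3  89.7  35. ] 46.27 3.2 [-0.8  1.1 -1.5]
60 -; 75 -; 90 -; 105 -; 120 288 346 58; 135 274 360 86; 150 273 360 87; 165 272 361 89; 180 271 362 91; 195 272 371 99; 210 159 429 270; 225 161 429 268;
```

Request:
play_rows(steps=[{"claw": -0.016,"x": 0,"y": 0,"z": 0,"yaw": 0},{"claw": -0.016,"x": 0,"y": 0,"z": 0,"yaw": 0},{"claw": -0.016,"x": 0,"y": 0,"z": 0,"yaw": 0}])

```text
clock: 62.65
ee_pos: [589.4, 89.6, 35.2]
orientation: [3.141, -0.001, 0.741]
ft_force: [0.4, 0.3, 2.6]
gripper_width: 46.0
grasp_force: 2.2
```

```bash
python3 tilt.py
```

```text
[589.4  89.6  35.2] 45.98 2.2 [0.4 0.3 2.6]
60 -; 75 -; 90 -; 105 -; 120 -; 135 -; 150 304 330 26; 165 283 349 66; 180 280 354 74; 195 277 372 95; 210 157 429 272; 225 159 428 269;
```

Swung most of the way, and the base touches the tray. Raise a touch to let it swing, then lower and move over the base.

Request:
play_rows(steps=[{"claw": -0.016,"x": 0,"y": 0,"z": -0.12,"yaw": 0},{"claw": -0.016,"x": 0,"y": 0,"z": 0,"yaw": 0},{"claw": -0.016,"x": 0,"y": 0,"z": 0,"yaw": 0}])

```text
clock: 63.08
ee_pos: [588.9, 89.8, 39.3]
orientation: [-3.141, 0.0, 0.741]
ft_force: [0.3, 0.2, -0.3]
gripper_width: 45.9
grasp_force: 2.2
```

```bash
python3 tilt.py
```

```text
[588.9  89.8  39.3] 45.93 2.2 [ 0.3  0.2 -0.3]
60 -; 75 -; 90 -; 105 -; 120 -; 135 -; 150 -; 165 -; 180 -; 195 289 371 82; 210 158 426 268; 225 152 426 274;
```

Request:
play_rows(steps=[{"claw": -0.018,"x": 0,"y": 0,"z": 0.1,"yaw": 0},{"claw": -0.018,"x": 0,"y": 0,"z": 0.05,"yaw": 0},{"claw": -0.018,"x": 0.15,"y": 0,"z": 0,"yaw": 0},{"claw": -0.018,"x": 0.15,"y": 0,"z": 0,"yaw": 0},{"claw": -0.018,"x": 0.15,"y": 0,"z": 0,"yaw": 0},{"claw": -0.018,"x": 0,"y": 0,"z": 0,"yaw": 0}])

```text
clock: 63.88
ee_pos: [602.7, 102.3, 33.4]
orientation: [-3.142, -0.0, 0.742]
ft_force: [-0.2, -0.0, 0.7]
gripper_width: 46.0
grasp_force: 3.6
```

```bash
cat >> tilt.py <<'E'
import sys
R,H=float(sys.argv[1]),float(sys.argv[2]); y=s["orientation"][2]; x=np.array([np.cos(y),np.sin(y),0]); e=s["ee_pos"].copy(); e[2]=0
for z in (4,H): print("upright row",z,proj(i,e+R*x+[0,0,z]).round())
print([(r,im[r,318].tolist()) for r in range(140,290,6)])
E
python3 tilt.py 23 80
```

```text
[602.7 102.3  33.4] 46.0 3.6 [-0.2 -0.   0.7]
60 312 327 15; 75 -; 90 -; 105 -; 120 -; 135 -; 150 -; 165 -; 180 -; 195 294 372 78; 210 159 428 269; 225 160 429 269; 
upright row 4 [319. 181.]
upright row 80.0 [319. 210.]
[(140, [184, 188, 179]), (146, [184, 188, 179]), (152, [179, 185, 177]), (158, [179, 185, 177]), (164, [180, 188, 179]), (170, [182, 190, 180]), (176, [176, 185, 176]), (182, [179, 188, 177]), (188, [109, 117, 115]), (194, [59, 71, 81]), (200, [63, 72, 80]), (206, [66, 76, 85]), (212, [89, 104, 114]), (218, [108, 125, 130]), (224, [113, 130, 134]), (230, [111, 129, 132]), (236, [104, 121, 125]), (242, [4, 4, 6]), (248, [12, 6, 9]), (254, [11, 17, 16]), (260, [20, 16, 15]), (266, [17, 14, 18]), (272, [13, 10, 12]), (278, [15, 16, 16]), (284, [33, 31, 32])]
```

The bottle probably reached upright on the swing and is now slightly past it. Raise, then set straight down.

Request:
play_rows(steps=[{"claw": -0.016,"x": 0,"y": 0,"z": -0.2,"yaw": 0},{"claw": -0.016,"x": 0,"y": 0,"z": 0,"yaw": 0},{"claw": -0.016,"x": 0,"y": 0,"z": 0.1,"yaw": 0},{"claw": -0.016,"x": -0.05,"y": 0,"z": 0.1,"yaw": 0},{"claw": -0.016,"x": -0.05,"y": 0,"z": 0.1,"yaw": 0},{"claw": -0.016,"x": 0,"y": 0,"z": 0,"yaw": 0}])

```text
clock: 64.68
ee_pos: [599.3, 99.1, 29.4]
orientation: [-3.141, 0.0, 0.741]
ft_force: [0.4, 0.7, 0.6]
gripper_width: 46.0
grasp_force: 2.8
```

```bash
python3 tilt.py 23 80
```

```text
[599.3  99.1  29.4] 46.04 2.8 [0.4 0.7 0.6]
60 -; 75 -; 90 -; 105 -; 120 -; 135 -; 150 -; 165 -; 180 -; 195 291 372 81; 210 157 430 273; 225 157 430 273; 
upright row 4 [319. 182.]
upright row 80.0 [319. 212.]
[(140, [185, 187, 178]), (146, [180, 184, 174]), (152, [178, 183, 175]), (158, [178, 183, 174]), (164, [178, 185, 177]), (170, [175, 184, 174]), (176, [174, 182, 173]), (182, [174, 184, 175]), (188, [73, 78, 85]), (194, [55, 68, 75]), (200, [57, 70, 74]), (206, [67, 80, 89]), (212, [99, 115, 122]), (218, [111, 126, 130]), (224, [110, 128, 132]), (230, [111, 129, 130]), (236, [28, 35, 38]), (242, [6, 14, 12]), (248, [13, 12, 10]), (254, [19, 17, 17]), (260, [18, 20, 20]), (266, [13, 18, 18]), (272, [17, 18, 20]), (278, [18, 18, 19]), (284, [38, 38, 35])]
```

Request:
play_rows(steps=[{"claw": -0.016,"x": 0,"y": 0,"z": 0.1,"yaw": 0},{"claw": -0.016,"x": 0,"y": 0,"z": 0.05,"yaw": 0},{"claw": -0.016,"x": 0,"y": 0,"z": 0,"yaw": 0}])

```text
clock: 65.1
ee_pos: [599.1, 99.3, 23.3]
orientation: [-3.141, 0.0, 0.741]
ft_force: [0.4, 1.6, 2.0]
gripper_width: 45.6
grasp_force: 3.2
```

```bash
python3 tilt.py 23 80
```

```text
[599.1  99.3  23.3] 45.6 3.2 [0.4 1.6 2. ]
60 -; 75 -; 90 -; 105 -; 120 -; 135 -; 150 -; 165 -; 180 -; 195 292 358 66; 210 154 436 282; 225 156 433 277; 
upright row 4 [319. 184.]
upright row 80.0 [319. 216.]
[(140, [178, 181, 172]), (146, [178, 183, 174]), (152, [181, 187, 179]), (158, [180, 187, 178]), (164, [174, 183, 174]), (170, [174, 182, 174]), (176, [175, 185, 176]), (182, [174, 183, 174]), (188, [82, 87, 90]), (194, [58, 68, 75]), (200, [58, 68, 77]), (206, [73, 85, 94]), (212, [97, 112, 122]), (218, [107, 124, 131]), (224, [109, 126, 131]), (230, [109, 125, 132]), (236, [11, 19, 21]), (242, [16, 8, 14]), (248, [23, 22, 23]), (254, [17, 20, 21]), (260, [16, 20, 22]), (266, [11, 9, 18]), (272, [16, 17, 19]), (278, [10, 13, 12]), (284, [31, 33, 35])]
```

Upright: base edge at row 186 against 184 predicted, and the cap is centred. Release.

Request:
play_rows(steps=[{"claw": 0,"x": 0,"y": 0,"z": 0,"yaw": 0},{"claw": 0.03,"x": 0,"y": 0,"z": 0,"yaw": 0},{"claw": 0.1,"x": 0,"y": 0,"z": 0,"yaw": 0},{"claw": 0.25,"x": 0,"y": 0,"z": 0,"yaw": 0},{"claw": 0.25,"x": 0,"y": 0,"z": 0,"yaw": 0},{"claw": 0.25,"x": 0,"y": 0,"z": -0.6,"yaw": 0},{"claw": 0.25,"x": 0,"y": 0,"z": -1,"yaw": 0},{"claw": 0.25,"x": 0,"y": 0,"z": -1,"yaw": 0},{"claw": 0.25,"x": 0,"y": 0,"z": -1,"yaw": 0},{"claw": 0.25,"x": 0,"y": 0,"z": -1,"yaw": 0},{"claw": 0.25,"x": -0.8,"y": 0,"z": -1,"yaw": 0},{"claw": 0.25,"x": -0.8,"y": 0,"z": 0,"yaw": 0}])

```text
clock: 66.65
ee_pos: [553.7, 55.5, 251.4]
orientation: [3.136, -0.005, 0.742]
ft_force: [0.0, -0.4, -0.4]
gripper_width: 58.3
grasp_force: 0.0
```

Request:
play_rows(steps=[{"claw": 1,"x": -1,"y": 0,"z": 0,"yaw": 0},{"claw": 1,"x": -1,"y": 0,"z": 0,"yaw": 0},{"claw": 1,"x": -1,"y": 0.5,"z": 0,"yaw": 0},{"claw": 1,"x": -1,"y": 0.5,"z": 0,"yaw": 0},{"claw": 1,"x": 0,"y": 0,"z": 0,"yaw": 0}])

```text
clock: 67.28
ee_pos: [460.4, -83.8, 247.8]
orientation: [3.141, 0.0, 0.737]
ft_force: [0.2, 0.4, -0.1]
gripper_width: 93.0
grasp_force: 0.0
```

```bash
python3 - <<'E'
from h import *
s=status.state(); print(s["clock"],s["ee_pos"].round(),s["orientation"].round(2))
w,_=snap("wrist","pics/wf.png"); sd,_=snap("side","pics/sf.png")
c=np.zeros((600,800,3),np.uint8)
c[:540,:480]=cv2.resize(sd[140:410,220:460][:270],(480,520+20))if 0 else cv2.resize(sd[130:400,220:460],(480,540))
c[:400,480:]=cv2.resize(w[:400],(320,200))[:200].repeat(1,0) if 0 else np.vstack([cv2.resize(w,(320,200)),np.zeros((200,320,3),np.uint8)])
cv2.imwrite("pics/cf.png",c)
E
```

```text
67.275 [460. -84. 248.] [3.14 0.   0.74]
```

View pics/cf.png

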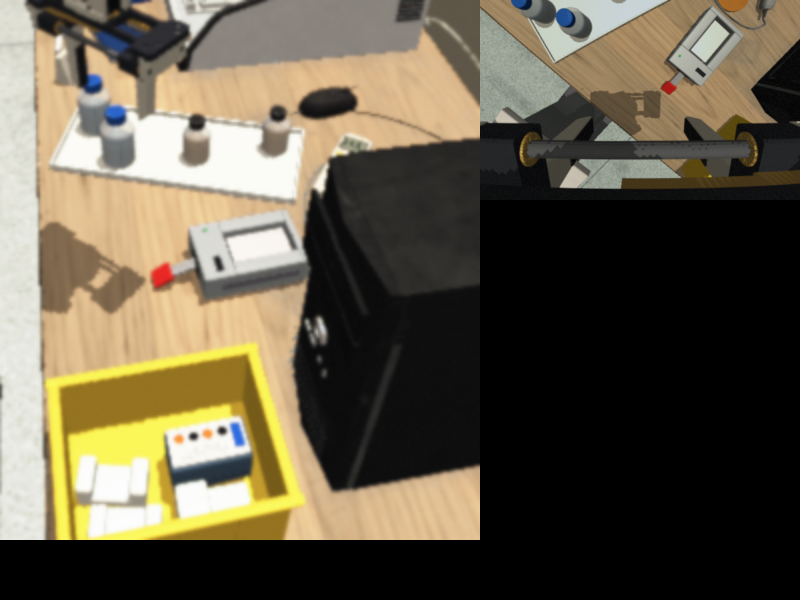

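The final view shows all four bottles upright in the tray and the desk cleared. The stacked cartridges and three foam pieces are below the bin's rim, and the gripper is clear of everything. Handing in.

```bash
python3 -c "
from rig import manip; print(manip.sign_off())"
```

```text
the job is handed in; nothing more can be done
None
```

The job is handed in at about 67 s: lever pressed right down, both cartridges and all three foam pieces in the bin, all four bottles upright in the tray, and the notebook, timer and petri dish never touched; `sign_off()` returned no verdict.

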